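# Change the test cartridge in a push-push reader bay

## Task

The test reader has finished: press the used cartridge in its bay so that the catch lets it spring out, pull it out and drop it into the used-cartridge bin. Then take the fresh cartridge of the same width from the rack, slide it into the bay and press it home until the catch holds it by itself. Press gently, only as far as the bay's stop, and leave the narrow cartridges and everything else on the bench where they are.

Things in the scene. Friction and masses are not known exactly. Their poses are not given: they have to be found in the camera images.
- reader: Test reader: white wedge-shaped case 240 mm deep (x), 170 wide (y), 150 high, fixed. Its front slopes down towards the robot at 35 degrees to the bench. Origin under its centre, front at -x. The slope is flat and clear around the bay: 40 mm up, 60 mm down, 50 mm to each side of the mouth's centre.
- mouth (a point): Centre of the bay's mouth, in the plane of the slope. z points straight out of the bay (35 degrees from vertical, leaning towards the robot), x up the slope, y across. Opening 25.2 mm along x by 47.6 along y, with a 45 degree lead-in 5 mm wide all round. Cartridges go in lengthways along -z, thickness along x, width along y, either way round.
- carriage (a joint): Sprung seat at the bottom of the bay, m pressed in. 0: out, cartridge 32 mm proud of the slope. 0.022: held, 10 mm proud (the start). From 0, press to the firm stop near 0.0265 (5.5 mm proud) and let go: it stays at 0.022. From 0.022, press to the firm stop near 0.0283 (3.7 mm proud) and let go: it springs back to 0. A press short of the stop changes nothing.
- seat (a point): Centre of that seat's flat top, on which the cartridge's inner end rests: 60 mm down the bay from the mouth at 0, 82 mm when held. Spring and cam resist with 1 to 2 N at 0, 5.5 N when held, 7 to 9 N just before a stop, plus damping of 1 N at 35 mm/s; at the stop the force climbs by about 8 N per mm. 12 to 20 N is a full press; over 60 N is too much.
- spent_center (a point): Centre of the used cartridge: white plastic box 22 mm thick (its x), 44 wide (y), 92 long (z), 60 g, grip ribs on the broad faces near its outer end. It starts held in the bay, its flat outer end 10 mm proud of the slope; z points out of the bay. The outer end is this point + 46 mm along z.
- fresh_center (a point): Centre of the fresh cartridge, the same in every way as the used one: 22 mm thick (x), 44 wide (y), 92 long (z, up, ribbed end on top). It stands upright in one of the rack's three pockets, its top 98 mm above the bench, 46 mm clear of the rack. The only 44 mm wide one in the rack.
- rack: Fixed grey plastic rack, 62 mm (x) by 192 (y), 52 high, origin under its centre, x and y along its sides; three pockets 26 by 48 mm in a row along y at -62, 0 and 62 mm, floor 6 mm above the bench.
- narrow_a_center (a point): Centre of a cartridge of another kind: 22 mm thick, 28 wide, 80 long, upright in the rack. Leave it there.
- narrow_b_center (a point): Centre of a second cartridge of that narrow kind, upright in the rack. Leave it there.
- bin_in (a point): Centre of the inner floor (4 mm above the bench) of the fixed used-cartridge bin, a grey open box 190 mm (x) by 150 (y) outside, walls 4 mm thick, rim 55 mm above the bench; flange to 205 by 170.
- dip_0: Sealed dip tub with a foil lid, 56 by 46 mm, 25 high, origin under its centre. Bystander.
- dip_1: Sealed dip tub with a foil lid, 56 by 46 mm, 25 high, origin under its centre. Bystander.
- dip_2: Sealed dip tub with a foil lid, 56 by 46 mm, 25 high, origin under its centre. Bystander.
- dip_3: Sealed dip tub with a foil lid, 56 by 46 mm, 25 high, origin under its centre. Bystander.
- flask: Stoppered conical flask, 82 mm across, 137 high, origin under its centre. Bystander.
- jar: Lidded sample jar, 56 mm across, 75 high, origin under its centre. Bystander.

How it is judged:
By the outcome, as a careful person would: the job done as asked, in the order asked, and still so for the second after the job is handed in, with the robot touching nothing.
It also fails if it takes over 64 s, if anything falls off the work surface, if the arm or the gripper's body presses on something with over 40 N, if the wrist force passes 120 N, or if a joint passes its speed limit or range.

## Robot

A 6-joint arm with a two-finger parallel gripper is mounted at the origin on the work surface. World frame = base frame: x ahead of the robot, y to its left, z up, the work surface at z = 0. Lengths are in mm, angles in rad, forces in N, time in s.
With the tool pointing down it reaches from about 400 to 925 mm from the base axis. Payload 12.5 kg.
Tool frame: the origin (TCP) lies at the very end of the fingers, on their centre line; the grasp point (between the pads) lies env.hold_point_z behind it (env.hold_point_z is the distance from the TCP to the grasp point, in mm); y points along the fingers, z is the direction in which the jaws open and shut, and the axes are right-handed (so a half turn about y gives the same grasp; the last joint's range is limited). The gripper opens to 95 mm and grips with 3 to 60 N. Pads are 20 mm wide; open, the fingers measure 119 mm over their backs; the gripper's body (75 mm by 180 mm) begins 59 mm behind the grasp point.
Start: joints at [1.035, 0.491, 1.559, -0, 1.092, -0.106], TCP at [260.418, 568.183, 186.461] pointing down, gripper open.
Joint ranges: [-3.1, 3.1], [-0.84, 2.19], [0.05, 2.79], [-1.13, 4.28], [0.06, 2.93], [-2.69, 2.69]. Speed limits (rad/s): [2.22, 2.22, 2.79, 3.14, 3.14, 3.14].

## Interface

Orientations are given as [roll, pitch, yaw] about the fixed x, y, z axes, in that order (R = Rz(yaw) Ry(pitch) Rx(roll)).
In Python, from cell import env gives the robot as it stands.
- The arm moves only by the shell command python3 -m inch 'ROWS'. ROWS is JSON, one flat list of numbers, 7 for each row, row after row: the shift along the tool's x, y, z in m, then the turn, a rotation vector about the tool's x, y, z in degrees, then the closure, from -1 (fully open) to 1 (shut). In form: [tx, ty, tz, ax, ay, az, hand, tx, ty, tz, ax, ay, az, hand, ...]. A call has 1 to 10 rows; each row shifts and turns the commanded pose from where the row before left it, along the tool's axes as they then stand; what a row does not reach is not made up. A row lasts 1/10 s, in which the tool goes at most 50 mm and 8.59 degrees, less where a joint would pass 70% of its speed; a pose out of reach is approached as far as the arm can. A call is refused whole if a number of a shift passes 0.05 or a number of a turn 8.59, either way. A call with a gripper value outside its range is refused whole. The fingers move at their own pace and stop on an object; the grip force is fixed at half the most. Time passes only in rows, so rows that do not move let the fingers close. It gives the time, the measured TCP pose, the force and the opening at its end, in the units of the state.
- env.state(): the state, without advancing time (a new reading comes with each control period).
- env.read_camera(name): name is "scene" or "top" or "wrist"; returns a dict with "pixels" (480x640x3 uint8, blue, green, red), "depth" (480x640 float32, mm along the optical axis (not along the pixel's ray), 0 where there is no reading), "mtx" (3x3 intrinsics, pixels), "k1" (the pictures are not rectified: a ray, as slopes to the right and down, at radius r is drawn at 1 + k1 r^2 times it, then the intrinsics apply), "R" (3x3) and "t" (3): a world point X has camera coordinates R X + t. Camera axes: x right, y down, z forward; pixel columns grow to the right and rows downward; lengths in mm; the calibration is good to about 2 mm. A picture is of the moment at which its call begins.
- env.job_done(): hands the job in, once; it reports no verdict.
The state is a dict: "t": time; "joints": joint angles; "qvel": joint speeds; "tau": joint torques, N m; "eef_pos": TCP position; "tcp_rot": TCP orientation; "ft_force": force on the tool from outside, world axes, zero at the start; "moment": the same for the moment, N m; "opening": opening from 0.0 (shut) to 1.0 (fully open).
Only numpy, scipy, OpenCV 4.12 (cv2) and the standard library are available. Lean on these libraries where they do the work, as an engineer would, in place of code of your own. Each camera call takes 0.05 s, during which the arm holds its last target.

## Working session

There is one attempt and no reset: what is moved stays moved. The work goes in short steps, Python scripts to look and compute and a shell command to move; the robot and the scene stay as the last step left them, time stands still between calls to the robot, and variables do not carry over. Pictures are saved under pics/ and viewed, and the job is handed in when it is done.

```bash
ls; mkdir -p pics
python3 - <<'E'
from cell import env
import cv2
print(env.state(), env.hold_point_z)
for n in ("scene","top","wrist"):
    r=env.read_camera(n); cv2.imwrite(f"pics/{n}0.png",r["pixels"]); print(n,r["mtx"].tolist(),r["k1"],r["R"].tolist(),r["t"].tolist())
    import numpy as np; np.savez(f"{n}0.npz",**r)
E
```

```text
pics
{'t': 0.0, 'joints': array([ 1.03537527e+00,  4.91559266e-01,  1.55943028e+00,  3.64326488e-06,
        1.09168144e+00, -1.05601857e-01]), 'qvel': array([-0.00062403, -0.00139206, -0.00087743, -0.00037851,  0.00145505,
       -0.00030451]), 'tau': array([-8.34674938e-04, -6.12654376e+01, -2.58170432e+01,  6.91474811e-02,
        4.82810126e-02, -6.56812222e-05]), 'eef_pos': array([260.28783542, 567.93552638, 185.86854357]), 'tcp_rot': array([-1.57186831e+00,  1.16875888e-04, -4.29820945e-01]), 'ft_force': array([-0.702096  , -0.47639632,  0.16230086]), 'moment': array([-0.03434914, -0.0549894 ,  0.01538854]), 'opening': 1.0002408238142306} 18.8
scene [[604.3042653721488, 0.0, 318.244947067832], [0.0, 604.3042653721488, 243.23966616946493], [0.0, 0.0, 1.0]] -0.013805362668588563 [[-0.7748921951972157, 0.6320828106247611, -0.003661466255809748], [0.4693638758971813, 0.5715103119247986, -0.6731073579796872], [-0.423367024962048, -0.5233041982215716, -0.7395357180680745]] [423.929915242665, -188.78695711793236, 1548.684424417943]
top [[590.496894533378, 0.0, 329.3364886173278], [0.0, 590.496894533378, 252.57216912274833], [0.0, 0.0, 1.0]] -0.15504155316993673 [[0.018313801504241143, -0.9996518256811504, 0.018995580717798385], [-0.9951736188398207, -0.02005707718709637, -0.09605822203209094], [0.09640577285473562, -0.017144709593749287, -0.9951944462733032]] [-18.571621416412658, 569.8845064124748, 1297.1413826279504]
wrist [[373.4101405847931, 0.0, 324.4732332623568], [0.0, 373.4101405847931, 240.4621536495215], [0.0, 0.0, 1.0]] -0.04942368899426254 [[0.41629488063496356, 0.9092291572260233, -0.0009549906693652238], [0.8814215944315829, -0.4033048347507394, 0.2458478861742899], [0.22314691399795183, -0.10318696582774319, -0.9693079515079074]] [-624.3711486934421, -28.46582660193782, 389.4321970681505]
```

View pics/scene0.png

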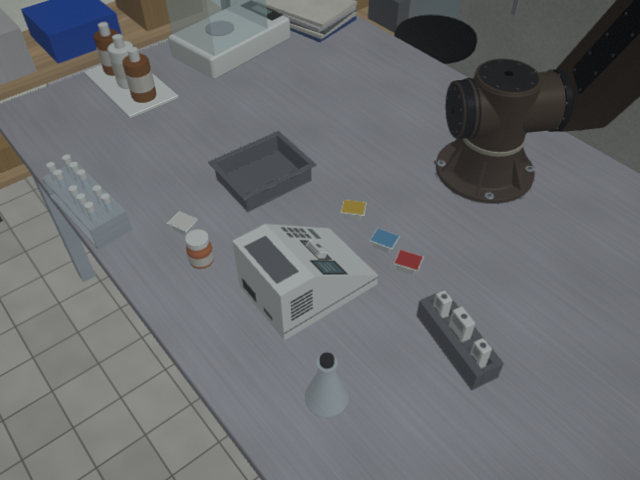

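View pics/top0.png

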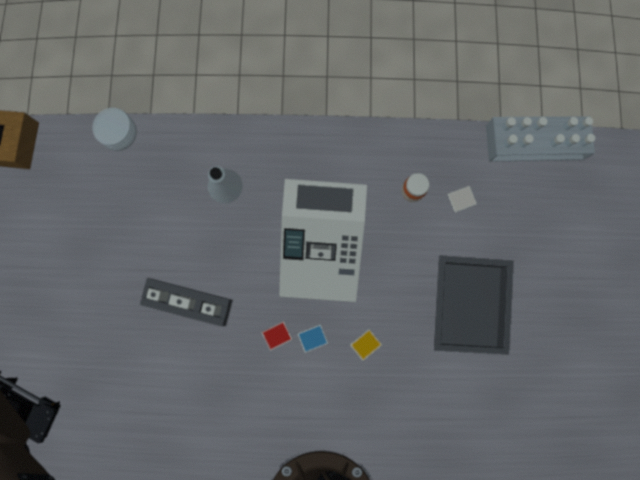

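View pics/wrist0.png

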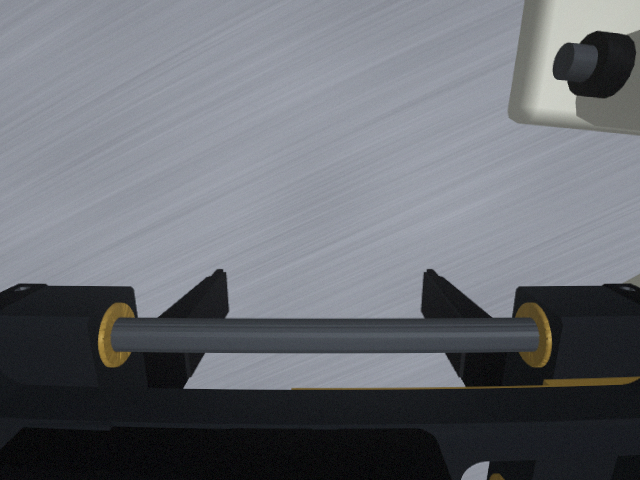

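```bash
cat > h.py <<'E'
import numpy as np, cv2
from cell import env
def cast(r,uv):
    uv=np.array(uv,float).reshape(-1,1,2)
    p=cv2.undistortPoints(uv,r["mtx"],np.array([float(r["k1"]),0,0,0])).reshape(-1,2)
    R=r["R"];t=r["t"]
    d=np.c_[p,np.ones(len(p))]@R
    return -R.T@t,d
def plane(r,uv,n,c):
    o,d=cast(r,uv); n=np.array(n,float)
    return o+d*(((c-o@n)/(d@n))[:,None])
def zpl(r,uv,z): return plane(r,uv,[0,0,1],z)
def pts(r):
    vv,uu=np.mgrid[0:480,0:640]
    o,d=cast(r,np.c_[uu.ravel(),vv.ravel()])
    X=o+d*r["depth"].reshape(-1,1).astype(float)
    return X.reshape(480,640,3)
E
python3 - <<'E'
from h import *
t=dict(np.load("top0.npz"));s=dict(np.load("scene0.npz"))
for r,n,(a,b,c,d) in((t,"top",(270,375,170,310)),(t,"rack",(130,240,270,335)),(s,"scene",(225,385,215,340)),(s,"srack",(410,510,280,390))):
    im=r["pixels"][c:d,a:b]; k=min(800/im.shape[1],600/im.shape[0]); cv2.imwrite(f"pics/c_{n}.png",cv2.resize(im,None,fx=k,fy=k,interpolation=cv2.INTER_CUBIC)); print(n,k)
X=pts(t)
# slope plane
for reg in((285,355,265,295),(285,300,265,295)):
    P=X[reg[2]:reg[3],reg[0]:reg[1]].reshape(-1,3)
    c=P.mean(0);n=np.linalg.svd(P-c)[2][2]; n*=np.sign(n[2]); print(c,n,np.degrees(np.arccos(n[2])),np.std((P-c)@n))
print(X[380,300],X[190,330],X[305,460], X[303,179])
E
```

```text
top 4.285714285714286
rack 7.2727272727272725
scene 4.8
srack 5.454545454545454
[506.94094932  13.39686685  70.94472527] [0.99951745 0.01938295 0.02427271] 88.60913946858936 18.587963572051205
[505.77925436  72.76811558  69.75026838] [-0.02099504  0.99876601  0.04500743] 87.42039308795282 9.370844259151292
[282.48047955  52.85315285   0.96688875] [687.07522938  -4.43861384 153.42779071] [ 457.64788746 -310.08740257    3.63183552] [449.51213966 310.87064185  95.87375661]
```

View pics/c_top.png

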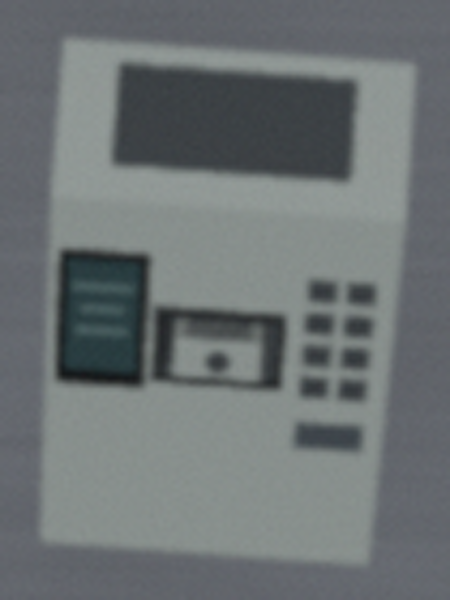

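View pics/c_rack.png

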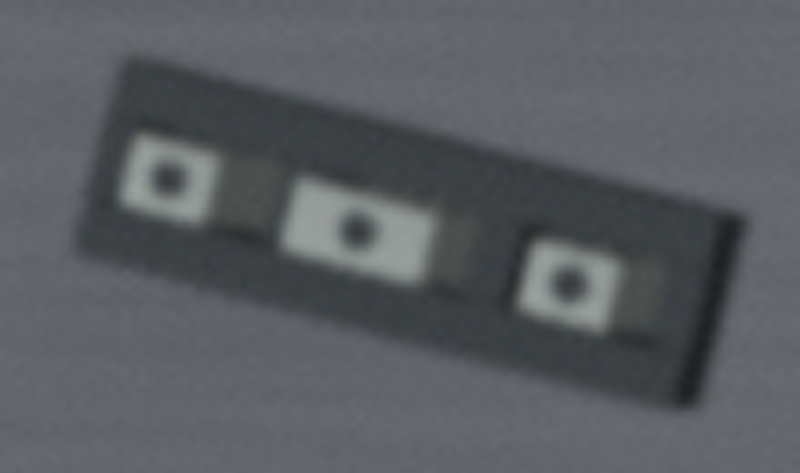

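View pics/c_scene.png

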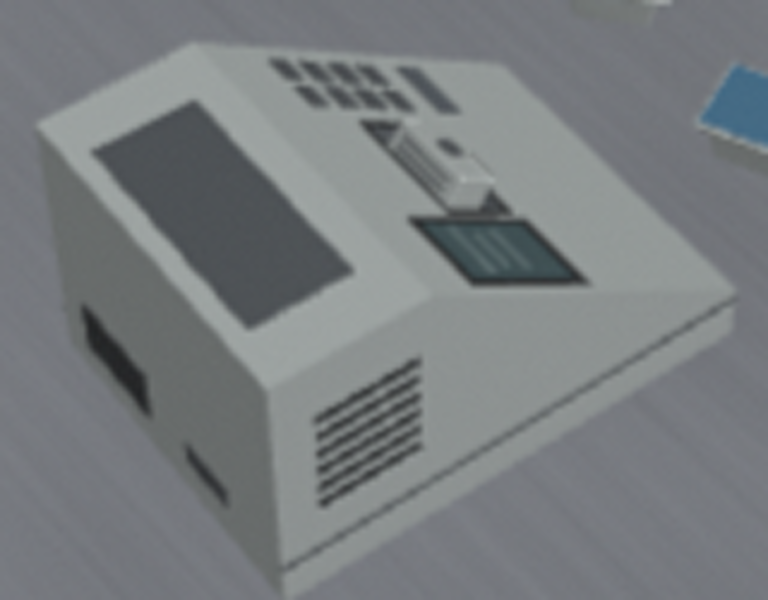

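View pics/c_srack.png

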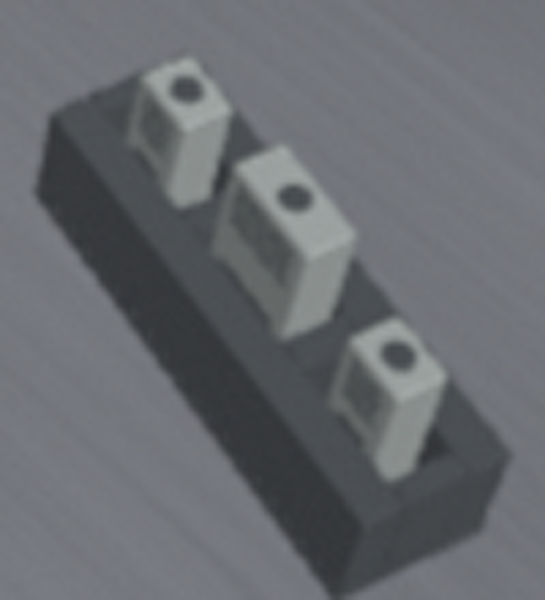

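Run:
```python
from h import *
t=dict(np.load("top0.npz"))
X=pts(t)
for u in(310,345):
  for v in range(200,300,6): print(u,v,X[v,u].round(1),t["depth"][v,u])
print((t["depth"][220:296,285:350]==0).mean())
```

```text
310 200 [665.2  36.1 154.1] 1207.2852
310 206 [653.4  35.9 150.3] 1209.9706
310 212 [641.9  35.7 144.8] 1214.2676
310 218 [628.8  35.4 148.3] 1209.5216
310 224 [617.3  35.2 142.3] 1214.3936
310 230 [606.2  35.1 131.9] 1223.6853
310 236 [594.6  35.  124.4] 1230.1035
310 242 [582.7  34.8 118.9] 1234.4161
310 248 [575.   35.3  71.6] 1280.7411
310 254 [558.5  34.4 108.3] 1242.6012
310 260 [546.9  34.4  94.7] 1255.043
310 266 [535.1  34.3  82.5] 1266.0801
310 272 [522.8  34.2  72. ] 1275.3269
310 278 [510.4  34.   61.3] 1284.7634
310 284 [497.6  33.9  55. ] 1289.8033
310 290 [484.8  33.7  45.6] 1297.9323
310 296 [471.8  33.6  37.7] 1304.4878
345 200 [667.5 -35.7 150.5] 1212.3721
345 206 [654.9 -35.9 150.6] 1211.0391
345 212 [ 442.4   15.1 1346. ] 0.0
345 218 [630.1 -36.3 149.8] 1209.4005
345 224 [618.6 -36.8 143.5] 1214.5657
345 230 [607.3 -37.3 135.2] 1221.767
345 236 [595.4 -37.7 130.4] 1225.3807
345 242 [584.7 -38.6 114.1] 1240.5863
345 248 [572.5 -39.  109.8] 1243.6943
345 254 [560.4 -39.5 104.2] 1248.1329
345 260 [548.7 -40.2  92. ] 1259.2164
345 266 [536.1 -40.6  88.5] 1261.4584
345 272 [523.5 -40.9  84.4] 1264.3651
345 278 [511.6 -41.9  67.3] 1280.1647
345 284 [498.8 -42.4  62. ] 1284.2776
345 290 [486.1 -43.   52.4] 1292.6364
345 296 [473.2 -43.7  41.6] 1302.1324
0.00465587044534413
```

Run:
```python
from h import *
t=dict(np.load("top0.npz"));s=dict(np.load("scene0.npz"))
T=lambda p:np.array(p)/(30/7)+[270,170]
S=lambda p:np.array(p)/4.8+[225,215]
a=zpl(t,T([(65,38),(417,64)]),150);print("rear top",a,np.degrees(np.arctan2(*(a[0]-a[1])[:2]*[-1,1])), np.linalg.norm(a[0]-a[1]))
b=zpl(s,S([(38,125),(268,388)]),150);print("rear scene",b,np.degrees(np.arctan2(*(b[1]-b[0])[:2]*[-1,1])),np.linalg.norm(b[0]-b[1]))
b2=zpl(s,S([(195,43),(432,295)]),150);print("ridge scene",b2,np.degrees(np.arctan2(*(b2[1]-b2[0])[:2]*[-1,1])))
a2=zpl(t,T([(52,197),(408,218)]),150);print("ridge top",a2,np.degrees(np.arctan2(*(a2[0]-a2[1])[:2]*[-1,1])))
# slope from depth with known tilt+yaw
X=pts(t)
for yaw in(-2,-3,-4):
  y=np.radians(yaw); n=np.array([-np.sin(np.radians(35))*np.cos(y),-np.sin(np.radians(35))*np.sin(y),np.cos(np.radians(35))])
  for r,Z in(("top",X),("scene",pts(s))):
    R0=[[[226,270,285,355,],[265,296,285,350]],[[240,300,300,372]]][r=="scene"]
    if r=="top": P=Z[265:294,284:350].reshape(-1,3)
    else:
        m=np.zeros((480,640),np.uint8); cv2.fillPoly(m,[S([(505,215),(590,285),(720,285),(510,90),(470,110)]).astype(np.int32)],1); P=Z[m>0]
    print(yaw,r,np.median(P@n),np.std((P@n)[abs(P@n-np.median(P@n))<15]),len(P))
y=np.radians(-3);n=np.array([-np.sin(np.radians(35))*np.cos(y),-np.sin(np.radians(35))*np.sin(y),np.cos(np.radians(35))])
def tri(p,q):
    o1,d1=cast(t,[T(p)]);o2,d2=cast(s,[S(q)]);d1=d1[0];d2=d2[0]
    k=np.linalg.lstsq(np.c_[d1,-d2],o2-o1,rcond=None)[0];A=o1+k[0]*d1;B=o2+k[1]*d2;return ((A+B)/2).round(1),np.linalg.norm(A-B).round(1)
print("hole",tri((217,362),(451,147)), "n.",tri((217,362),(451,147))[0]@n)
for p,q in(((65,38),(268,388)),((417,64),(38,125)),((52,197),(432,295)),((408,218),(195,43)),((60,252),(410,217)),((149,256),(0,0)),((40,542),(738,298)),((368,564),(505,65)),((57,381),(472,284)),((142,384),(588,285))):
    print(p,tri(p,q),tri(p,q)[0]@n)
```

```text
rear top [[709.24818305  88.46131768 150.        ]
 [700.23819838 -81.36428075 150.        ]] -3.0369423510483915 170.06443987003888
rear scene [[700.0578651  -75.45807444 150.        ]
 [708.1015286   91.48306472 150.        ]] -2.758528086080418 167.13480926399637
ridge scene [[623.34413629 -72.60172441 150.        ]
 [632.11624855  95.5987382  150.        ]] -2.985426225906133
ridge top [[631.62119143  92.5297544  150.        ]
 [625.05923738 -77.83290175 150.        ]] -2.205803284800653
-2 top -238.0176270676042 2.266638762763626 1914
-2 scene -237.499532523724 1.0700848682782833 979
-3 top -237.54980281931554 2.2093616179701088 1914
-3 scene -236.894605279204 1.0638864171494675 979
-4 top -237.04081741009458 2.2284250715235845 1914
-4 scene -236.17911755285505 1.1876203195985762 979
hole (array([556.7,  12.9, 111.7]), np.float64(2.4)) n. -226.98587464968358
(65, 38) (array([708.5,  89.5, 148.6]), np.float64(2.9)) -281.40931212828383
(417, 64) (array([699.6, -80.4, 145.9]), np.float64(3.9)) -283.62336060642446
(52, 197) (array([631.4,  93.3, 147.4]), np.float64(1.7)) -238.11608612059194
(408, 218) (array([623.6, -76.5, 147.6]), np.float64(4.7)) -238.5816612099245
(60, 252) (array([612.7,  78.6, 165.2]), np.float64(25.6)) -213.26527428511295
(149, 256) (array([657.8,   0.7, 255.8]), np.float64(159.2)) -167.22139924189358
(40, 542) (array([468.5, 103.2,  27.8]), np.float64(3.4)) -242.481934534865
(368, 564) (array([460. , -67.1,  32.9]), np.float64(4.0)) -238.54772068397327
(57, 381) (array([566.2,  76.5,  86.3]), np.float64(46.1)) -251.32465759444804
(142, 384) (array([539.7,  61.5,  55.3]), np.float64(32.0)) -261.98970623737455
```

```bash
cat > mv.py <<'E'
from h import *
from scipy.spatial.transform import Rotation as Rn
def bay(yaw=-2.9):
    y,a=np.radians(yaw),np.radians(35)
    n=np.array([-np.sin(a)*np.cos(y),-np.sin(a)*np.sin(y),np.cos(a)])
    yb=np.array([-np.sin(y),np.cos(y),0]); xb=np.cross(yb,n)
    return xb,yb,n
def toolR(down,jaw):
    y=np.array(down,float);y/=np.linalg.norm(y);z=np.array(jaw,float);z-=y*(z@y);z/=np.linalg.norm(z)
    return np.c_[np.cross(y,z),y,z]
def now():
    s=env.state();return np.array(s["eef_pos"]),Rn.from_euler("xyz",s["tcp_rot"]).as_matrix(),s
def delta(p,R):
    P,Q,s=now()
    rv=np.degrees(Rn.from_matrix(Q.T@R).as_rotvec())
    print("t",round(s["t"],2),"pos",P.round(1),"F",s["ft_force"].round(1),"open",round(s["opening"],3))
    print(" turn(tool,deg)",rv.round(2)," shift now-axes mm",(Q.T@(p-P)).round(1)," shift target-axes mm",(R.T@(p-P)).round(1))
E
python3 - <<'E'
from mv import *
t=dict(np.load("top0.npz"));s=dict(np.load("scene0.npz"))
K=lambda p:np.array(p)/(80/11)+[130,270]
a=zpl(t,K([(300,175),(440,208),(422,287),(278,250),(357,230)]),98);print(a)
d=a[0]-a[1];d2=a[3]-a[2];print(np.degrees(np.arctan2(-d[0],d[1])),np.degrees(np.arctan2(-d2[0],d2[1])),np.linalg.norm(d),np.linalg.norm(d2))
q=zpl(s,np.array([(295,198),(186,89),(400,355)])/(60/11)+[410,280],98);print("scene holes",q)
q=zpl(t,K([(357,230)]),98);w=zpl(t,K([(168,180),(570,285)]),86);d=w[0]-w[1];print(q,w,np.degrees(np.arctan2(-d[0],d[1])),np.linalg.norm(d))
rk=zpl(t,K([(128,60),(745,212),(690,408),(80,250)]),52);print("rack",rk,rk.mean(0));d=rk[0]-rk[1];print(np.degrees(np.arctan2(-d[0],d[1])))
# bin rim
b=zpl(t,[(440,257),(513,260),(509,353),(435,351)],55);print("bin",b,b.mean(0))
xb,yb,n=bay();print(xb,yb,n)
e=np.array([556.7,12.9,111.7]); R=toolR(-n,xb)
delta(e+n*100,R)
E
```

```text
[[468.01795062 327.79518947  98.        ]
 [459.4293166  285.96837376  98.        ]
 [436.33399954 290.48764923  98.        ]
 [445.98711114 333.51825301  98.        ]
 [452.41530923 310.28367277  98.        ]]
-11.603709055171198 -12.64391115451597 42.699498203864174 44.100061510619824
scene holes [[451.69953841 312.28288927  98.        ]
 [445.98484885 256.80119069  98.        ]
 [472.58013162 376.33126772  98.        ]]
[[452.41530923 310.28367277  98.        ]] [[465.78326003 370.52254611  86.        ]
 [437.96614161 249.20670507  86.        ]] -12.914395731230883 124.46415292224482
rack [[502.56308014 394.09892655  52.        ]
 [461.04440674 203.12000177  52.        ]
 [401.84023719 218.03875516  52.        ]
 [444.46455007 406.66428677  52.        ]] [452.47806854 305.48049256  52.        ]
-12.265207971673995
bin [[ 562.57101044 -252.47529588   55.        ]
 [ 559.05365352 -419.24470649   55.        ]
 [ 351.8862227  -409.50024325   55.        ]
 [ 355.64423557 -242.47974209   55.        ]] [ 457.28878056 -330.92499693   55.        ]
[ 0.818103   -0.04144331  0.57357644] [0.05059294 0.99871936 0.        ] [-0.57284189  0.02901892  0.81915204]
t 0.15 pos [260.3 568.  186. ] F [ 0.5 -0.2 -0.2] open 1.003
 turn(tool,deg) [ 30.75  66.04 -20.8 ]  shift now-axes mm [ 447.5   -7.3 -402.3]  shift target-axes mm [539.4 146.8 222.9]
```

```bash
python3 -m inch '[0,-0.0125,0,0,8.54,0,-1, 0,-0.0125,0,0,8.54,0,-1, 0,-0.0125,0,0,8.54,0,-1, 0,-0.0125,0,0,8.54,0,-1, 0,-0.0125,0,0,8.54,0,-1, 0,-0.0125,0,0,8.54,0,-1, 0,-0.0125,0,0,8.54,0,-1, 0,-0.0125,0,0,8.54,0,-1]'
python3 - <<'E'
from mv import *
xb,yb,n=bay();e=np.array([556.7,12.9,111.7]); R=toolR(-n,xb)
delta(e+n*160,R)
delta(e+n*160,toolR([0,0,-1],xb))
E
```

```text
t: 0.95
eef_pos: [260.3, 568.1, 286.7]
tcp_rot: [-1.571, -0.0, -1.628]
ft_force: [-0.7, 0.9, -0.5]
opening: 1.001
t 0.95 pos [260.3 568.1 286.7] F [-0.7  0.9 -0.5] open 1.001
 turn(tool,deg) [35.01 -0.38  0.14]  shift now-axes mm [537.8  44.1 236.1]  shift target-axes mm [539.5 169.3 165.1]
t 0.95 pos [260.3 568.1 286.7] F [-0.7  0.9 -0.5] open 1.001
 turn(tool,deg) [ 0.01 -0.4   0.02]  shift now-axes mm [537.8  44.1 236.1]  shift target-axes mm [539.5  44.  232.3]
```

```bash
python3 -m inch '[0.03,0,0.013,0,0,0,1, 0.03,0,0.013,0,0,0,1, 0.03,0,0.013,0,0,0,1, 0.03,0,0.013,0,0,0,1, 0.03,0,0.013,0,0,0,1, 0.03,0,0.013,0,0,0,1, 0.03,0,0.013,0,0,0,1, 0.03,0,0.013,0,0,0,1, 0.03,0,0.013,0,0,0,1, 0.03,0,0.013,0,0,0,1]';python3 -m inch '[0.03,0,0.013,0,0,0,1, 0.03,0,0.013,0,0,0,1, 0.03,0,0.013,0,0,0,1, 0.03,0,0.013,0,0,0,1, 0.03,0,0.013,0,0,0,1, 0,0,0.013,7,0,0,1, 0,0,0.013,7,0,0,1, 0,0,0,7,0,0,1, 0,0,0,7,0,0,1, 0,0,0,7,0,0,1]'
python3 - <<'E'
from mv import *
xb,yb,n=bay();e=np.array([556.7,12.9,111.7]); R=toolR(-n,xb)
delta(e+n*160,R)
r=env.read_camera("wrist"); cv2.imwrite("pics/w1.png",r["pixels"]); np.savez("w1.npz",**r)
E
```

```text
t: 1.95
eef_pos: [375.0, 260.6, 286.4]
tcp_rot: [-1.571, 0.0, -1.622]
ft_force: [1.3, -0.7, -0.1]
opening: 0.217
t: 2.95
eef_pos: [457.7, 107.7, 288.6]
tcp_rot: [-0.954, 0.001, -1.621]
ft_force: [1.1, -1.0, 0.4]
opening: 0.007
t 2.95 pos [457.7 107.7 288.6] F [ 1.1 -1.   0.4] open 0.007
 turn(tool,deg) [-0.31 -0.04 -0.07]  shift now-axes mm [ 89.7  44.2 -16.7]  shift target-axes mm [ 89.7  44.4 -16.5]
```

View pics/w1.png

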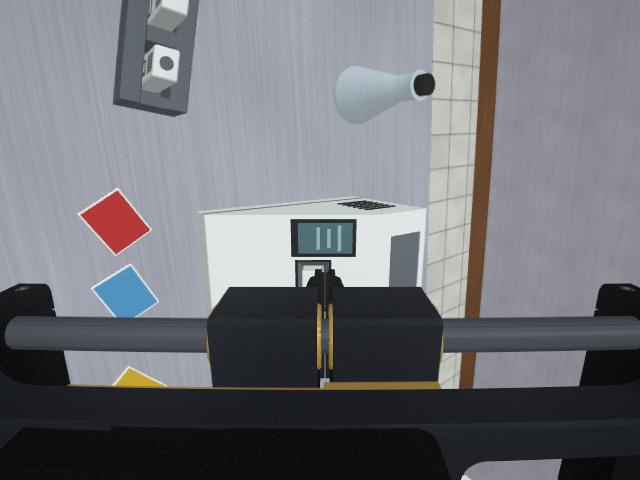

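```bash
python3 -m inch '[0.035,0,0,0,0,0,1,0.035,0,0,0,0,0,1,0.035,0,0,0,0,0,1,0.035,0,-0.01,0,0,0,1,0.01,0,-0.006,0,0,0,1, 0,0,0,0,0,0,1]'
python3 - <<'E'
from mv import *
r=env.read_camera("wrist"); cv2.imwrite("pics/w2.png",r["pixels"]); np.savez("w2.npz",**r)
im=r["pixels"][150:350,220:440];cv2.imwrite("pics/w2c.png",cv2.resize(im,None,fx=3,fy=3,interpolation=cv2.INTER_CUBIC))
E
```

```text
t: 3.6
eef_pos: [439.2, -24.3, 279.0]
tcp_rot: [-0.965, 0.001, -1.624]
ft_force: [-1.1, 0.2, -0.2]
opening: 0.002
```

View pics/w2c.png

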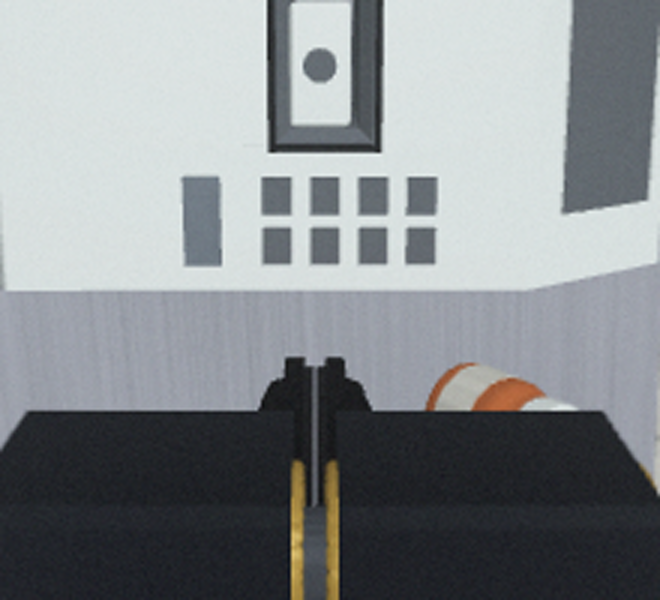

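Run:
```python
from mv import *
r=dict(np.load("w2.npz"))
im=r["pixels"][125:215,290:370];cv2.imwrite("pics/w2d.png",cv2.resize(im,None,fx=6,fy=6,interpolation=cv2.INTER_CUBIC))
g=cv2.cvtColor(r["pixels"],cv2.COLOR_BGR2GRAY)
m=(g<150).astype(np.uint8)
k,l,st,c=cv2.connectedComponentsWithStats(m)
for i in range(1,k):
    if 300<c[i][0]<350 and 140<c[i][1]<200 : print("dark",st[i],c[i])
s0=l[165,309+0] ; print([ (u,g[171,u]) for u in range(300,356,2)])
X=pts(r);m2=np.zeros((480,640),np.uint8);m2[140:235,235:300]=1;P=X[m2>0];P=P[r["depth"][m2>0]>0]
xb,yb,n=bay();print("slope off",np.median(P@n)); c0=P.mean(0)
for i in range(3):
    nn=np.linalg.svd(P-c0,full_matrices=False)[2][2];nn*=np.sign(nn[2]);d=(P-c0)@nn;P=P[abs(d)<2*d.std()];c0=P.mean(0)
print(nn,n,np.degrees(np.arctan2(-nn[1],-nn[0])),d.std())
```

```text
dark [ 309  141   39   60 1474] [328.72998643 170.59294437]
dark [321 166  11  11  96] [326.16666667 171.30208333]
[(300, np.uint8(223)), (302, np.uint8(224)), (304, np.uint8(222)), (306, np.uint8(223)), (308, np.uint8(224)), (310, np.uint8(46)), (312, np.uint8(97)), (314, np.uint8(101)), (316, np.uint8(142)), (318, np.uint8(223)), (320, np.uint8(222)), (322, np.uint8(104)), (324, np.uint8(107)), (326, np.uint8(108)), (328, np.uint8(105)), (330, np.uint8(107)), (332, np.uint8(201)), (334, np.uint8(222)), (336, np.uint8(213)), (338, np.uint8(70)), (340, np.uint8(86)), (342, np.uint8(82)), (344, np.uint8(90)), (346, np.uint8(51)), (348, np.uint8(224)), (350, np.uint8(223)), (352, np.uint8(224)), (354, np.uint8(223))]
slope off -237.2587572016933
[-0.5751511   0.03375332  0.81735055] [-0.57284189  0.02901892  0.81915204] -3.358608514079535 0.703313080726564
```

View pics/w2d.png

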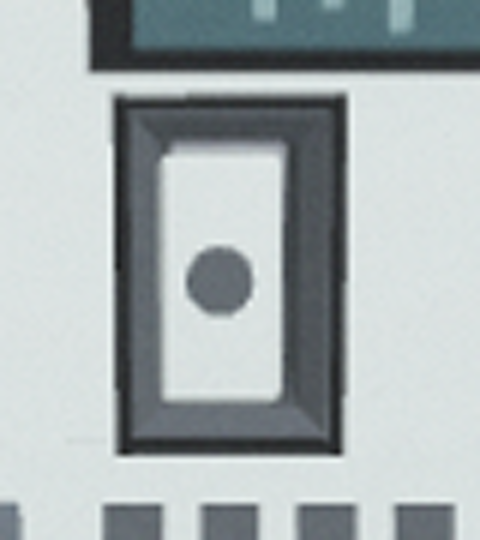

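Run:
```python
from mv import *
r=dict(np.load("w2.npz"));xb,yb,n=bay(-3.0)
C=lambda p:(np.array(p)+.5)/6-.5+[290,125]
off=-237.2
q=plane(r,C([(114,95),(347,95),(343,454),(118,454)]),n,off);m=q.mean(0);print(q.round(1),"mouth",m)
print("sides",[(q[i]-q[i-1]).round(1) for i in range(4)]);
e=np.array([(160,150),(288,142),(281,403),(160,403),(219.5,281)])
w=plane(r,C(e),n,off+10);print("end",w.round(1),w[:4].mean(0))
print("end minus mouth in bay",(np.c_[xb,yb,n].T@(w[4]-m)).round(1),(np.c_[xb,yb,n].T@(w[:4].mean(0)-m)).round(1))
d=q[0]-q[3];print(np.degrees(np.arctan2(-d[0],d[1])));d=q[1]-q[2];print(np.degrees(np.arctan2(-d[0],d[1])))
d=w[0]-w[3];print(np.degrees(np.arctan2(-d[0],d[1])))
R=toolR(-n,xb);delta(m+n*40,R)
```

```text
[[550.5  44.4  93.8]
 [584.4  42.6 117.5]
 [581.1 -21.6 117.6]
 [547.2 -19.8  93.8]] mouth [565.82663823  11.38470557 105.66816773]
sides [array([ 3.3, 64.2, -0. ]), array([33.9, -1.8, 23.8]), array([ -3.3, -64.2,   0. ]), array([-33.9,   1.8, -23.8])]
end [[551.2  34.8 106.8]
 [569.5  35.2 119.6]
 [566.4 -10.2 119. ]
 [548.6  -9.3 106.6]
 [558.5  11.8 112.7]] [558.92605479  12.64408408 113.00454371]
end minus mouth in bay [-2.  0. 10.] [-1.5  0.9 10. ]
-2.9869477916169718
-2.9548453472083493
-3.3067804819059377
t 3.65 pos [439.5 -23.7 279.3] F [-0.  -0.8 -0.6] open 0.004
 turn(tool,deg) [ 0.29 -0.07 -0.02]  shift now-axes mm [-41.6 173.5   3. ]  shift target-axes mm [-41.7 173.5   2.2]
```

```bash
python3 -m inch '[-0.021,0.03,0,0.3,0,0,1,-0.021,0.03,0,0,0,0,1,0,0.03,0,0,0,0,1,0,0.03,0,0,0,0,1,0,0.03,0,0,0,0,1,0,0,0,0,0,0,1]'
python3 - <<'E'
from mv import *
xb,yb,n=bay(-3.0);e=np.array([559,12.2,112.9])
R=toolR(-n,xb);delta(e,R)
r=env.read_camera("wrist"); cv2.imwrite("pics/w3.png",r["pixels"])
r=env.read_camera("scene"); cv2.imwrite("pics/s3.png",cv2.resize(r["pixels"][180:360,220:420],None,fx=3,fy=3))
E
```

```text
t: 4.25
eef_pos: [516.7, 17.2, 175.1]
tcp_rot: [-0.962, 0.009, -1.615]
ft_force: [-0.6, -0.2, 0.4]
opening: 0.005
t 4.25 pos [516.7  17.2 175.1] F [-0.6 -0.2  0.4] open 0.005
 turn(tool,deg) [ 0.14  0.1  -0.69]  shift now-axes mm [ 3.7 75.3 -0.7]  shift target-axes mm [ 2.8 75.4 -0.9]
```

View pics/w3.png

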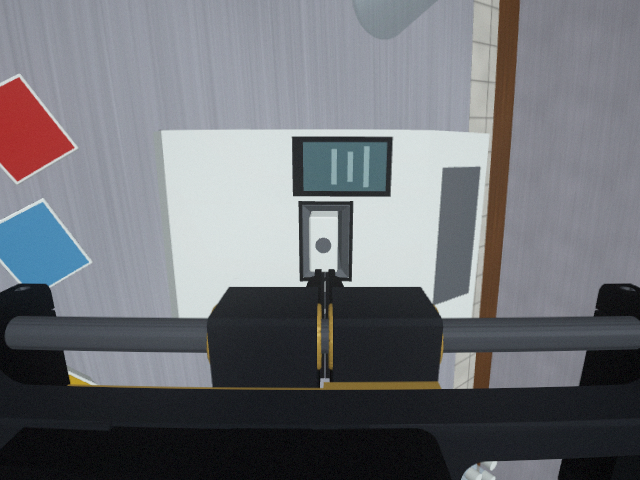

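View pics/s3.png

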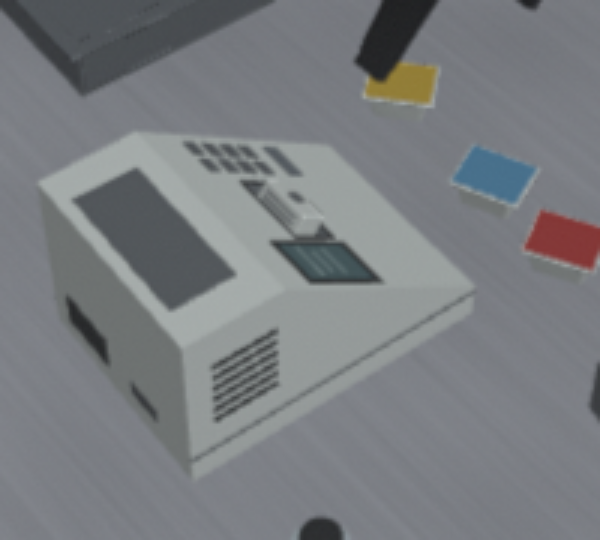

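```bash
python3 -m inch '[0.0028,0.02,-0.001,0,0,-0.7,1,0,0.02,0,0,0,0,1,0,0.02,0,0,0,0,1,0,0.005,0,0,0,0,1,0,0.003,0,0,0,0,1,0,0,0,0,0,0,1]'
python3 - <<'E'
from mv import *
xb,yb,n=bay(-3.0);e=np.array([559,12.2,112.9])
R=toolR(-n,xb);delta(e,R);print(now()[2]["ft_force"]@n)
E
```

```text
t: 4.95
eef_pos: [539.2, 10.8, 148.5]
tcp_rot: [-0.966, 0.013, -1.613]
ft_force: [0.1, -0.5, 0.4]
opening: 0.008
t 4.95 pos [539.2  10.8 148.5] F [ 0.1 -0.5  0.4] open 0.008
 turn(tool,deg) [ 0.34  0.07 -0.93]  shift now-axes mm [-1.8 40.6 -4. ]  shift target-axes mm [-2.4 40.5 -4.3]
0.23361368541419492
```

```bash
python3 - <<'E'
from mv import *
s=env.state();print(s["joints"],s["qvel"],s["tau"])
E
python3 -m inch '[0,0,0,0,0,0,1,0,0,0,0,0,0,1]'
```

```text
[-0.13926387  0.28862641  2.25476206  1.62924205  0.06568664 -1.70226992] [-0.00231529 -0.00465246  0.00126984 -0.09260684 -0.00086176  0.09170485] [ -0.1056144  -36.9841826  -16.39965177   1.61567755   0.31623309
  -1.46861404]
t: 5.15
eef_pos: [539.0, 10.5, 148.4]
tcp_rot: [-0.966, 0.012, -1.613]
ft_force: [-0.1, -0.2, 0.0]
opening: 0.0
```

```bash
python3 -m inch '[0,-0.01,0,0,0,3,1,0,-0.01,0,0,0,4,1,0,-0.01,0,0,0,4,1,0,-0.01,0,0,0,4,1,0,0,0,0,0,0,1]'
cat >> mv.py <<'E'
XB,YB,N=bay(-3.0)
M=np.array([565.8,11.4,105.7])   # mouth
def RL(L): return toolR(-N,XB)@Rn.from_euler("z",L,degrees=True).as_matrix()
def rep(p,L=15):
    delta(p,RL(L));s=env.state();P=np.array(s["eef_pos"])
    B=np.c_[XB,YB,N]
    print(" tcp in bay frame",(B.T@(P-M)).round(1)," target",(B.T@(p-M)).round(1)," need bay",(B.T@(p-P)).round(1),"F bay",(B.T@s["ft_force"]).round(1));print(" q",s["joints"].round(3))
E
python3 - <<'E'
from mv import *
rep(M+N*40)
E
```

```text
t: 5.65
eef_pos: [516.5, 5.9, 180.8]
tcp_rot: [-0.948, 0.225, -1.465]
ft_force: [-1.1, 0.2, -0.9]
opening: 0.003
t 5.65 pos [516.5   5.9 180.8] F [-1.1  0.2 -0.9] open 0.003
 turn(tool,deg) [ 0.35 -0.13 -0.73]  shift now-axes mm [ 5.7 50.  -2.7]  shift target-axes mm [ 5. 50. -3.]
 tcp in bay frame [ 3.  -8.1 89.6]  target [ 0.  0. 40.]  need bay [ -3.    8.1 -49.6] F bay [-1.4  0.2 -0.1]
 q [-0.376  0.223  2.256  1.244  0.473 -1.5  ]
```

Run:
```python
from mv import *
rep(M+N*20+YB*7-XB*1.5)
```

```text
t 5.65 pos [516.5   5.9 180.8] F [-1.1  0.2 -0.9] open 0.003
 turn(tool,deg) [ 0.35 -0.13 -0.73]  shift now-axes mm [ 4.3 71.1 -4. ]  shift target-axes mm [ 3.4 71.1 -4.5]
 tcp in bay frame [ 3.  -8.1 89.6]  target [-1.5  7.  20. ]  need bay [ -4.5  15.1 -69.6] F bay [-1.4  0.2 -0.1]
 q [-0.376  0.223  2.256  1.244  0.473 -1.5  ]
```

```bash
python3 -m inch '[0.0034,0.015,-0.0045,0.35,-0.1,-0.7,1,0,0.015,0,0,0,0,1,0,0.015,0,0,0,0,1,0,0.015,0,0,0,0,1,0,0.011,0,0,0,0,1,0,0,0,0,0,0,1]'
python3 - <<'E'
from mv import *
rep(M+N*10+YB*7-XB*1.5)
E
```

```text
t: 6.25
eef_pos: [553.1, 21.5, 119.2]
tcp_rot: [-0.947, 0.214, -1.47]
ft_force: [-0.4, -0.4, 0.2]
opening: 0.004
t 6.25 pos [553.1  21.5 119.2] F [-0.4 -0.4  0.2] open 0.004
 turn(tool,deg) [ 0.23  0.05 -0.03]  shift now-axes mm [4.6 7.7 1.6]  shift target-axes mm [4.6 7.7 1.6]
 tcp in bay frame [-3.1  9.4 18.6]  target [-1.5  7.  10. ]  need bay [ 1.6 -2.4 -8.6] F bay [-0.2 -0.4  0.4]
 q [-0.294  0.391  2.255  1.669  0.396 -1.894]
```

```bash
python3 -m inch '[0.0005,0.002,0.0016,0.2,0,0,1,0.0005,0.002,0,0,0,0,1,0.0005,0.002,0,0,0,0,1,0.0005,0.002,0,0,0,0,1,0,0,0,0,0,0,1]'
python3 - <<'E'
from mv import *
rep(M+N*6)
E
```

```text
t: 6.75
eef_pos: [559.5, 20.4, 114.7]
tcp_rot: [-0.94, 0.214, -1.47]
ft_force: [0.8, 0.9, -0.7]
opening: 0.006
t 6.75 pos [559.5  20.4 114.7] F [ 0.8  0.9 -0.7] open 0.006
 turn(tool,deg) [-0.16  0.04 -0.05]  shift now-axes mm [9.7 2.8 0.3]  shift target-axes mm [9.7 2.8 0.3]
 tcp in bay frame [-0.3  8.6 11.3]  target [-0. -0.  6.]  need bay [ 0.3 -8.6 -5.3] F bay [ 0.3  0.9 -1. ]
 q [-0.294  0.408  2.249  1.713  0.399 -1.938]
```

```bash
python3 -m inch '[0.0005,0.002,-0.0003,0,0,0,1,0,0,0,0,0,0,1]';python3 -m inch '[0.0005,0.002,-0.0003,0,0,0,1,0,0,0,0,0,0,1]';  python3 - <<'E'
from mv import *
rep(M+N*6)
E
```

```text
t: 6.95
eef_pos: [560.4, 20.4, 112.8]
tcp_rot: [-0.941, 0.214, -1.469]
ft_force: [0.4, -0.3, 0.4]
opening: 0.004
t: 7.15
eef_pos: [561.4, 20.5, 110.9]
tcp_rot: [-0.941, 0.214, -1.469]
ft_force: [-0.0, -1.1, -0.7]
opening: 0.004
t 7.15 pos [561.4  20.5 110.9] F [-0.  -1.1 -0.7] open 0.004
 turn(tool,deg) [-0.15  0.05 -0.06]  shift now-axes mm [ 8.8 -1.3  1. ]  shift target-axes mm [ 8.8 -1.3  1. ]
 tcp in bay frame [-1.   8.8  7. ]  target [-0. -0.  6.]  need bay [ 1.  -8.8 -1. ] F bay [-0.4 -1.1 -0.6]
 q [-0.292  0.418  2.248  1.736  0.4   -1.962]
```

Run:
```python
from mv import *
r=env.read_camera("scene"); cv2.imwrite("pics/s4.png",cv2.resize(r["pixels"][205:325,240:400],None,fx=5,fy=5,interpolation=cv2.INTER_CUBIC))
r=env.read_camera("wrist"); cv2.imwrite("pics/w4.png",r["pixels"][:400])
```

```text
(no output)
```

View pics/s4.png

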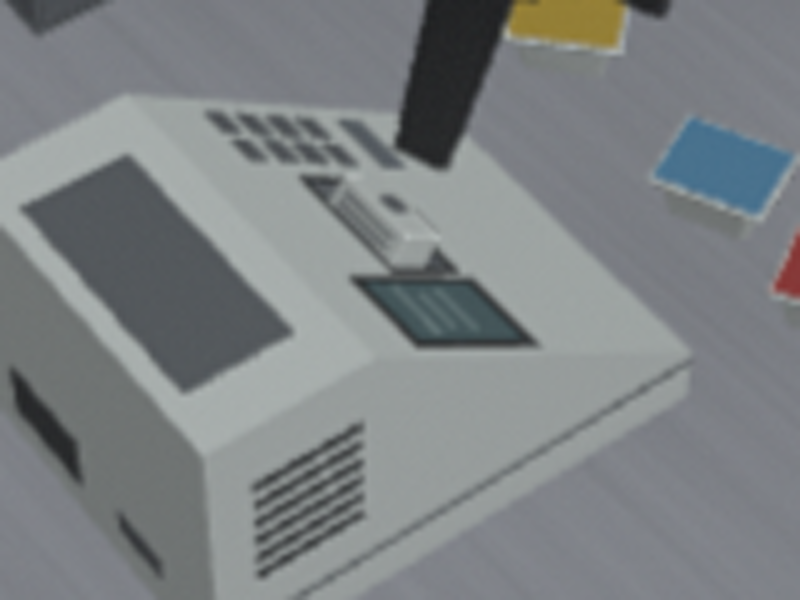

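View pics/w4.png

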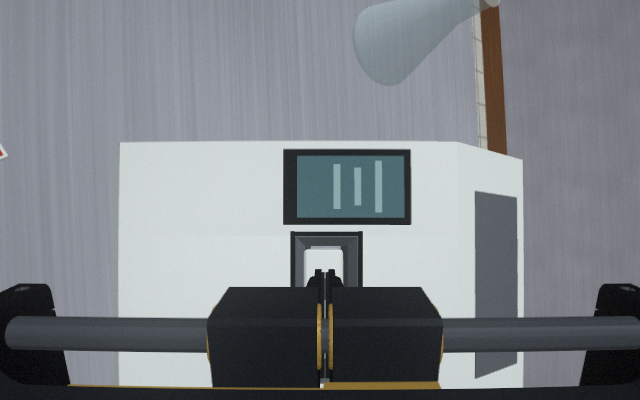

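Run:
```python
from mv import *
s=dict(np.load("scene0.npz"));P,Q,_=now()
def pj(r,X):
    return cv2.projectPoints(np.array(X,float).reshape(-1,1,3),cv2.Rodrigues(r["R"])[0],r["t"],r["mtx"],np.array([float(r["k1"]),0,0,0]))[0].reshape(-1,2)
L=[P,P-Q[:,1]*40,M,M+N*10,P+Q[:,0]*10,P-Q[:,0]*10]
print((pj(s,L)-[240,205])*5)
r=env.read_camera("top");
print(pj(r,L));im=r["pixels"][220:290,280:370];cv2.imwrite("pics/t4.png",cv2.resize(im,None,fx=8,fy=8,interpolation=cv2.INTER_CUBIC)); print((pj(r,L)-[280,220])*8)
```

```text
[[395.00838086 220.26825493]
 [424.24289495 127.52679587]
 [372.26859325 221.15895603]
 [383.58667038 201.38259331]
 [377.95122911 211.08533003]
 [412.24109465 229.54566464]]
[[316.62693501 252.66327641]
 [320.87196033 262.34957307]
 [320.99888834 250.88230644]
 [320.8212313  253.21181503]
 [321.25723366 252.38432751]
 [311.97959818 252.94326475]]
[[293.01548011 261.30621127]
 [326.97568267 338.79658455]
 [327.99110675 247.05845148]
 [326.56985043 265.69452027]
 [330.05786927 259.07462008]
 [255.83678544 263.54611802]]
```

View pics/t4.png

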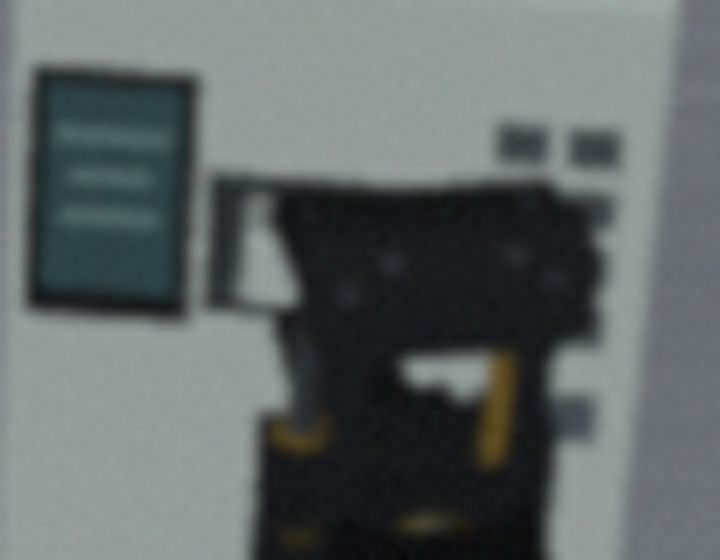

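Run:
```python
from mv import *
def pj(r,X):
    return cv2.projectPoints(np.array(X,float).reshape(-1,1,3),cv2.Rodrigues(r["R"])[0],r["t"],r["mtx"],np.array([float(r["k1"]),0,0,0]))[0].reshape(-1,2)
P,Q,s=now()
r=env.read_camera("wrist");print("wrist", pj(r,[P,P-Q[:,1]*18.8,P-Q[:,1]*30,M,M+N*10,P+Q[:,2]*12,P-Q[:,2]*12]))
im=r["pixels"][210:310,260:390];cv2.imwrite("pics/w5.png",cv2.resize(im,None,fx=6,fy=6,interpolation=cv2.INTER_CUBIC))
d=r["depth"][262:285,318:334];print(d[::4,::3].round(0)); print("z of TCP",(r["R"]@P+r["t"]),(r["R"]@(P-Q[:,1]*30)+r["t"]))
w=dict(np.load("wrist0.npz"));P0=np.array([260.3,568,186]);Q0=Rn.from_euler("xyz",[-1.572,0,-.43]).as_matrix()
print([pj(w,[P0+Q0[:,2]*k*47.5-Q0[:,1]*b]).round(0) for k in(-1,1) for b in (0,30)])
print(s["tcp_rot"])
```

```text
wrist [[324.31870422 272.02048472]
 [324.27718003 284.10120235]
 [324.24846494 292.45616374]
 [325.99899263 286.49104584]
 [326.11236955 288.46856341]
 [345.7894235  272.02066558]
 [302.84986691 272.00997755]]
[[205. 205. 205. 205. 205. 205.]
 [206. 207. 206. 204. 205. 205.]
 [178. 204. 205. 206. 177. 177.]
 [172. 176. 175. 176. 172. 172.]
 [167. 171. 171. 172. 166. 165.]
 [161. 165. 167. 167. 160. 162.]]
z of TCP [-8.63559968e-02  1.76358503e+01  2.08600350e+02] [-1.08165233e-01  2.50210707e+01  1.79523589e+02]
[array([[240., 272.]]), array([[227., 292.]]), array([[410., 272.]]), array([[423., 292.]])]
[-0.94052458  0.21398375 -1.46924034]
```

View pics/w5.png

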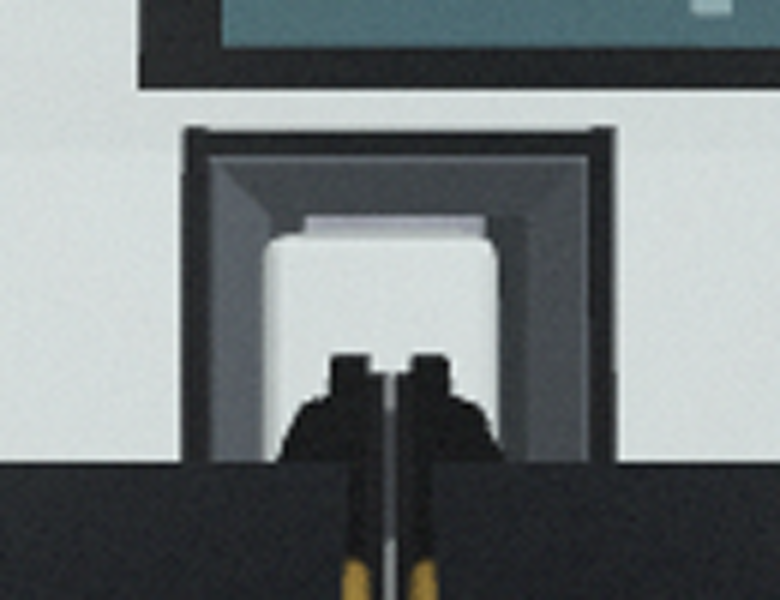

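Run:
```python
from mv import *
def pj(r,X):
    return cv2.projectPoints(np.array(X,float).reshape(-1,1,3),cv2.Rodrigues(r["R"])[0],r["t"],r["mtx"],np.array([float(r["k1"]),0,0,0]))[0].reshape(-1,2)
w=dict(np.load("wrist0.npz"));P0=np.array([260.3,568,186]);Q0=Rn.from_euler("xyz",[-1.572,0,-.43]).as_matrix()
X=pts(w);
for v in range(268,300,3): print(v,[(Q0.T@(X[v,u]-P0)).round(0).tolist() for u in (205,212,218,223,427,432)])
for b in(0,27): print(b,pj(w,[P0-Q0[:,0]*10-Q0[:,1]*b+Q0[:,2]*47.5]))
for b in(0,27): print(b,pj(w,[P0-Q0[:,0]*5-Q0[:,1]*b+Q0[:,2]*47.5]))
```

```text
268 [[60.0, 186.0, -130.0], [60.0, 186.0, -122.0], [60.0, 187.0, -116.0], [60.0, 186.0, -110.0], [60.0, 186.0, 111.0], [59.0, 184.0, 116.0]]
271 [[63.0, 185.0, -130.0], [64.0, 187.0, -123.0], [-11.0, -31.0, -51.0], [63.0, 185.0, -110.0], [-11.0, -29.0, 49.0], [-11.0, -31.0, 50.0]]
274 [[67.0, 187.0, -131.0], [67.0, 186.0, -123.0], [-11.0, -34.0, -50.0], [-10.0, -31.0, -48.0], [-10.0, -31.0, 48.0], [-11.0, -35.0, 50.0]]
277 [[70.0, 186.0, -131.0], [-11.0, -39.0, -51.0], [-9.0, -35.0, -50.0], [-9.0, -32.0, -48.0], [-9.0, -33.0, 48.0], [-11.0, -39.0, 48.0]]
280 [[-11.0, -43.0, -53.0], [-11.0, -42.0, -50.0], [-10.0, -39.0, -48.0], [-7.0, -32.0, -48.0], [-8.0, -35.0, 47.0], [-9.0, -39.0, 49.0]]
283 [[-11.0, -46.0, -52.0], [-11.0, -46.0, -49.0], [-9.0, -41.0, -48.0], [-6.0, -34.0, -48.0], [-7.0, -35.0, 48.0], [-10.0, -43.0, 47.0]]
286 [[-11.0, -50.0, -51.0], [-9.0, -46.0, -49.0], [-8.0, -41.0, -48.0], [-5.0, -34.0, -48.0], [-5.0, -36.0, 47.0], [-9.0, -45.0, 47.0]]
289 [[-11.0, -53.0, -50.0], [-9.0, -50.0, -48.0], [-6.0, -41.0, -48.0], [-3.0, -34.0, -48.0], [-5.0, -37.0, 47.0], [-7.0, -44.0, 47.0]]
292 [[-10.0, -56.0, -49.0], [-9.0, -53.0, -47.0], [-5.0, -42.0, -48.0], [-2.0, -34.0, -48.0], [-3.0, -38.0, 47.0], [-6.0, -45.0, 47.0]]
295 [[-9.0, -56.0, -49.0], [-8.0, -53.0, -47.0], [-4.0, -44.0, -48.0], [-1.0, -35.0, -48.0], [-1.0, -37.0, 47.0], [-5.0, -46.0, 47.0]]
298 [[-9.0, -59.0, -48.0], [-7.0, -53.0, -48.0], [-3.0, -45.0, -47.0], [1.0, -36.0, -48.0], [-0.0, -37.0, 47.0], [-3.0, -45.0, 47.0]]
0 [[410.73889287 254.82484163]]
27 [[423.18817966 270.61284811]]
0 [[410.21479627 263.43967032]]
27 [[422.49282109 280.34817724]]
```

```bash
cat >> mv.py <<'E'
D=28.0
B=np.c_[XB,YB,N]
def tip():
    P,Q,s=now();return P-D*Q[:,1],Q,s
def go(bx,by,bz,L=15):
    """need to bring TIP to bay-frame (bx,by,bz) with lean L"""
    T,Q,s=tip();R=RL(L);tgt=M+B@np.array([bx,by,bz])
    rv=np.degrees(Rn.from_matrix(Q.T@R).as_rotvec())
    # shift to command after turning about TCP: tcp target
    P=np.array(s["eef_pos"]);pt=tgt+D*R[:,1]
    print("t",round(s["t"],2),"tip bay",(B.T@(T-M)).round(1),"F bay",(B.T@s["ft_force"]).round(1),"open",round(s["opening"],3),"q",s["joints"].round(2))
    print("  turn",rv.round(2),"shift now-axes",(Q.T@(pt-P)).round(1),"target-axes",(R.T@(pt-P)).round(1))
E
python3 - <<'E'
from mv import *
go(-1.5,7,16)
E
```

```text
t 7.35 tip bay [-1.   1.6 34.3] F bay [ 0.4  0.4 -0. ] open 0.002 q [-0.29  0.42  2.25  1.74  0.4  -1.96]
  turn [-0.16  0.05 -0.06] shift now-axes [-0.5 19.  -0.6] target-axes [-0.5 19.  -0.5]
```

```bash
python3 -m inch '[0,0.006,0,0,0,0,1,0,0.005,0,0,0,0,1,0,0.004,0,0,0,0,1,0,0.003,0,0,0,0,1,0,0,0,0,0,0,1]'; python3 -m inch '[0.0005,0.002,0,0,0,0,1,0,0,0,0,0,0,1]';python3 -m inch '[0.0005,0.002,0,0,0,0,1,0,0,0,0,0,0,1]';  python3 - <<'E'
from mv import *
go(-1.5,5,4)
E
```

```text
t: 7.85
eef_pos: [571.7, 24.8, 96.3]
tcp_rot: [-0.941, 0.214, -1.469]
ft_force: [0.2, 0.7, -0.0]
opening: 0.001
t: 8.05
eef_pos: [572.9, 24.6, 95.1]
tcp_rot: [-0.94, 0.214, -1.469]
ft_force: [-0.2, -0.5, 0.8]
opening: 0.002
t: 8.25
eef_pos: [574.0, 24.6, 93.6]
tcp_rot: [-0.94, 0.214, -1.469]
ft_force: [-3.2, -0.6, 3.4]
opening: -0.0
t 8.25 tip bay [-0.9  6.4 12.8] F bay [-0.7 -0.8  4.6] open -0.0 q [-0.27  0.47  2.23  1.84  0.4  -2.06]
  turn [-0.18  0.06 -0.07] shift now-axes [ 3.6  8.1 -0.7] target-axes [ 3.6  8.2 -0.7]
```

```bash
python3 -m inch '[0.0005,0.002,0,0,0,0,1,0.0003,0.001,0,0,0,0,1,0,0,0,0,0,0,1]'; python3 -m inch '[0.0003,0.001,0,0,0,0,1,0,0,0,0,0,0,1]';python3 -m inch '[0.0003,0.001,0,0,0,0,1,0,0,0,0,0,0,1]';  python3 - <<'E'
from mv import *
go(-1.5,5,6)
E
```

```text
t: 8.55
eef_pos: [575.8, 24.5, 91.2]
tcp_rot: [-0.94, 0.214, -1.469]
ft_force: [-4.2, -0.6, 6.5]
opening: 0.004
t: 8.75
eef_pos: [576.4, 24.5, 90.4]
tcp_rot: [-0.94, 0.214, -1.469]
ft_force: [-3.0, 0.3, 5.2]
opening: 0.004
t: 8.95
eef_pos: [577.0, 24.4, 89.6]
tcp_rot: [-0.94, 0.214, -1.469]
ft_force: [-4.2, 0.7, 6.1]
opening: 0.005
t 8.95 tip bay [-0.8  6.3  7.8] F bay [0.  0.5 7.5] open 0.005 q [-0.27  0.48  2.23  1.86  0.4  -2.08]
  turn [-0.2   0.06 -0.07] shift now-axes [ 1.8  1.4 -0.8] target-axes [ 1.8  1.4 -0.8]
```

```bash
python3 -m inch '[0.0003,0.001,0,0,0,0,1,0,0,0,0,0,0,1]'; python3 -m inch '[0.0002,0.0006,0,0,0,0,1,0,0,0,0,0,0,1]';python3 -m inch '[0.0001,0.0005,0,0,0,0,1,0,0,0,0,0,0,1]';  python3 - <<'E'
from mv import *
go(-1.5,5,6)
E
```

```text
t: 9.15
eef_pos: [577.6, 24.4, 88.8]
tcp_rot: [-0.94, 0.214, -1.469]
ft_force: [-4.9, -0.1, 8.2]
opening: 0.004
t: 9.35
eef_pos: [577.9, 24.4, 88.5]
tcp_rot: [-0.939, 0.214, -1.469]
ft_force: [-7.1, -0.6, 10.9]
opening: 0.003
t: 9.55
eef_pos: [578.2, 24.5, 88.2]
tcp_rot: [-0.939, 0.214, -1.469]
ft_force: [-8.1, -0.1, 13.3]
opening: 0.007
t 9.55 tip bay [-0.6  6.4  6. ] F bay [ 1.1 -0.5 15.5] open 0.007 q [-0.27  0.48  2.23  1.87  0.4  -2.08]
  turn [-0.24  0.07 -0.09] shift now-axes [ 1.4 -0.4 -1. ] target-axes [ 1.4 -0.4 -1. ]
```

```bash
python3 -m inch '[-0.0008,-0.003,0,0,0,0,1,-0.0008,-0.003,0,0,0,0,1,-0.0013,-0.005,0,0,0,0,1,-0.0026,-0.01,0,0,0,0,1,-0.0026,-0.01,0,0,0,0,1,-0.0026,-0.01,0,0,0,0,0,-0.0026,-0.01,0,0,0,0,0,-0.0026,-0.01,0,0,0,0,0,0,0,0,0,0,0,0]'
python3 - <<'E'
from mv import *
go(-1,0,4)
r=env.read_camera("scene"); cv2.imwrite("pics/s6.png",cv2.resize(r["pixels"][205:325,240:400],None,fx=5,fy=5,interpolation=cv2.INTER_CUBIC)); np.savez("s6.npz",**r)
r=env.read_camera("wrist"); cv2.imwrite("pics/w6.png",r["pixels"][:400]);np.savez("w6.npz",**r)
E
```

```text
t: 10.45
eef_pos: [541.7, 25.6, 139.8]
tcp_rot: [-0.939, 0.213, -1.469]
ft_force: [0.0, -0.5, -0.5]
opening: 0.285
t 10.45 tip bay [-0.9  5.7 69.3] F bay [-0.2 -0.5 -0.5] open 0.285 q [-0.29  0.33  2.27  1.58  0.4  -1.8 ]
  turn [-0.22  0.09 -0.03] shift now-axes [22.4 61.6 -0.5] target-axes [22.4 61.6 -0.2]
```

View pics/s6.png

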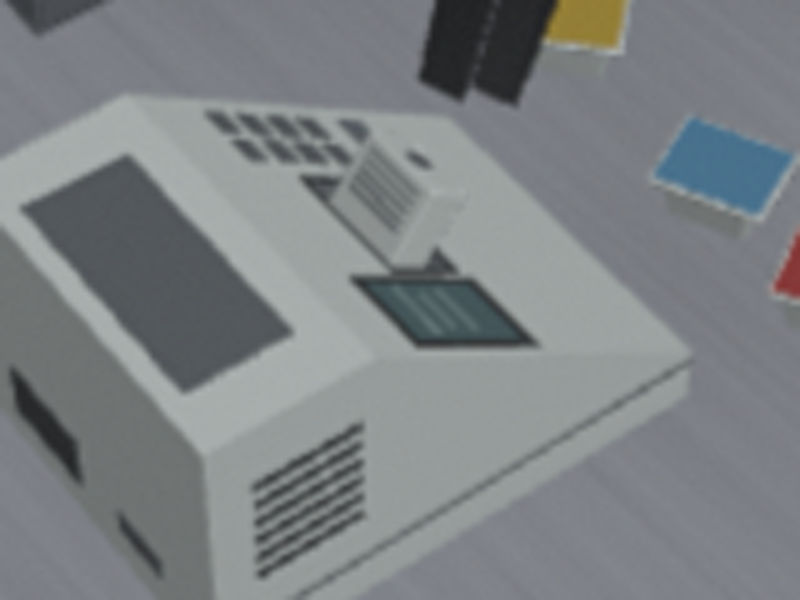

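View pics/w6.png

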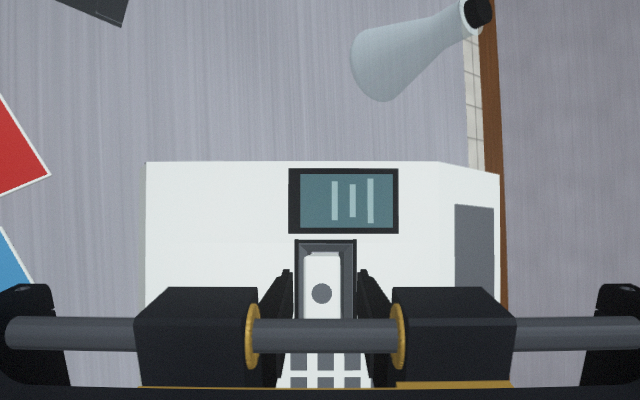

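```bash
python3 -m inch '[0.003,0.012,0,-0.2,0,0,0,0.003,0.012,0,0,0,0,0,0.003,0.012,0,0,0,0,0,0.003,0.012,0,0,0,0,0,0,0,0,0,0,0,0]';  python3 - <<'E'
from mv import *
go(-0.9,5,7)
E
```

```text
t: 11.05
eef_pos: [570.6, 25.1, 96.8]
tcp_rot: [-0.946, 0.215, -1.47]
ft_force: [0.2, 0.9, 0.1]
opening: 0.5
t 11.05 tip bay [-1.7  6.6 17.4] F bay [ 0.1  0.9 -0. ] open 0.5 q [-0.27  0.46  2.24  1.8   0.4  -2.02]
  turn [ 0.16  0.01 -0.08] shift now-axes [4.3 9.6 0.9] target-axes [4.3 9.6 0.9]
```

```bash
python3 -m inch '[0.0022,0.0048,0.0005,0.16,0,0,0,0.0021,0.0048,0.0004,0,0,0,0,0,0,0,0,0,0,0,0,0,0,0,0,0,1,0,0,0,0,0,0,1,0,0,0,0,0,0,1,0,0,0,0,0,0,1,0,0,0,0,0,0,1,0,0,0,0,0,0,1]';  python3 - <<'E'
from mv import *
go(-0.9,5,7)
r=env.read_camera("scene"); cv2.imwrite("pics/s7.png",cv2.resize(r["pixels"][205:325,240:400],None,fx=5,fy=5,interpolation=cv2.INTER_CUBIC))
E
```

```text
t: 11.95
eef_pos: [576.9, 23.1, 90.6]
tcp_rot: [-0.941, 0.214, -1.469]
ft_force: [-1.3, -0.6, 2.1]
opening: 0.228
t 11.95 tip bay [-0.2  5.   8.7] F bay [ 0.1 -0.7  2.4] open 0.228 q [-0.27  0.48  2.23  1.84  0.4  -2.06]
  turn [-0.13  0.06 -0.06] shift now-axes [ 0.5  1.6 -0.8] target-axes [ 0.5  1.6 -0.8]
```

View pics/s7.png

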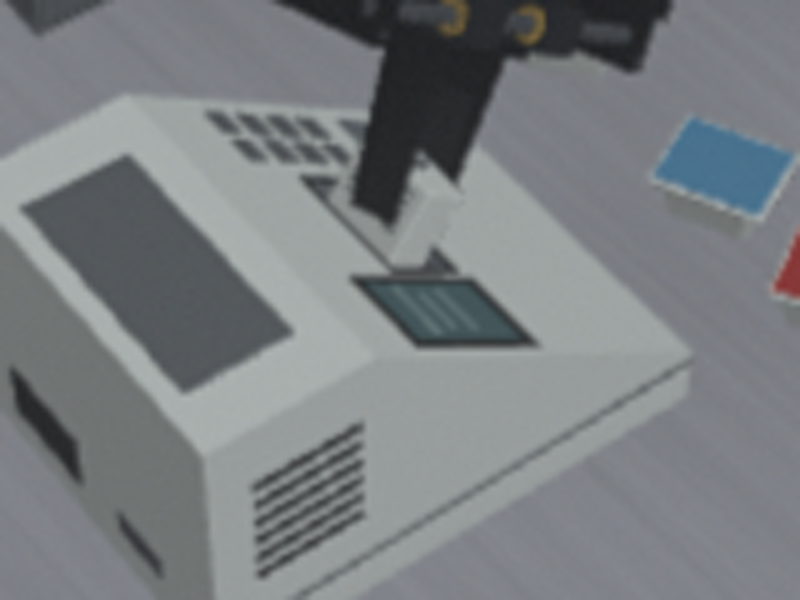

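```bash
python3 -m inch '[-0.0013,-0.005,0,0,0,0,1,-0.0026,-0.0097,0,0,0,0,1,-0.0026,-0.0097,0,0,0,0,1]';python3 -m inch '[-0.0026,-0.0097,0,0,0,0,1,-0.0026,-0.0097,0,0,0,0,1,-0.0026,-0.0097,0,0,0,0,1,-0.0026,-0.0097,0,0,0,0,1,-0.0026,-0.0097,0,0,0,0,1,-0.0026,-0.0097,0,0,0,0,1,-0.0026,-0.0097,0,0,0,0,1,0,0,0,0,0,0,1]';  python3 - <<'E'
from mv import *
go(-0.9,5,97)
r=env.read_camera("scene"); cv2.imwrite("pics/s8.png",cv2.resize(r["pixels"][145:325,220:460],None,fx=3,fy=3,interpolation=cv2.INTER_CUBIC))
E
```

```text
t: 12.3
eef_pos: [561.9, 23.8, 111.3]
tcp_rot: [-0.942, 0.214, -1.469]
ft_force: [-0.2, -0.6, -0.6]
opening: 0.228
t: 13.1
eef_pos: [521.6, 25.9, 169.6]
tcp_rot: [-0.94, 0.213, -1.469]
ft_force: [0.1, -0.3, -0.6]
opening: 0.23
t 13.1 tip bay [ -0.2   4.9 105.1] F bay [-0.3 -0.3 -0.6] open 0.23 q [-0.31  0.25  2.27  1.38  0.41 -1.59]
  turn [-0.19  0.09 -0.04] shift now-axes [ 2.   7.9 -0.8] target-axes [ 2.   7.9 -0.8]
```

View pics/s8.png

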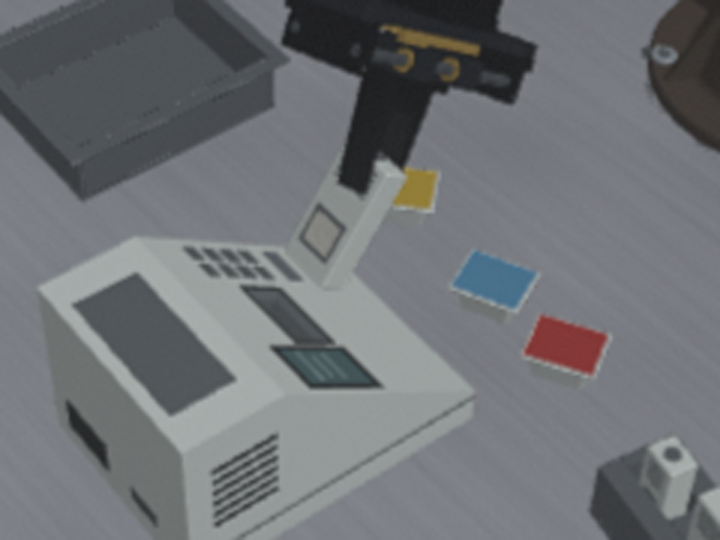

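```bash
python3 -m inch '[-0.005,-0.0195,0,0,0,0,1,-0.005,-0.0195,0,0,0,0,1,-0.005,-0.0195,0,0,0,0,1,0,0,0,0,0,0,1]'
cat >> mv.py <<'E'
def gow(tgt,R):
    T,Q,s=tip();P=np.array(s["eef_pos"]);pt=np.array(tgt)+D*R[:,1]
    rv=np.degrees(Rn.from_matrix(Q.T@R).as_rotvec())
    print("t",round(s["t"],2),"tip",T.round(1),"F",s["ft_force"].round(1),"open",round(s["opening"],3),"q",s["joints"].round(2))
    print("  turn",rv.round(2),"shift now-axes",(Q.T@(pt-P)).round(1),"target-axes",(R.T@(pt-P)).round(1))
E
python3 - <<'E'
from mv import *
gow([457,-348,130],toolR([0,0,-1],[1,-.05,0]))
E
```

```text
t: 13.55
eef_pos: [487.1, 26.9, 219.3]
tcp_rot: [-0.939, 0.213, -1.469]
ft_force: [0.4, -0.4, -1.8]
opening: 0.232
t 13.55 tip [471.1  20.5 241.4] F [ 0.4 -0.4 -1.8] open 0.232 q [-0.34  0.1   2.27  1.08  0.48 -1.28]
  turn [-35.07   4.54 -14.5 ] shift now-axes [386.4 -10.9 -76.5] target-axes [376.  117.3 -11.3]
```

```bash
python3 -m inch '[0,0,0,-7,0.9,-2.9,1,0,0,0,-7,0.9,-2.9,1,0,0,0,-7,0.9,-2.9,1,0,0,0,-7,0.9,-2.9,1,0.03,0,0,-7,0.9,-2.9,1,0.03,0,0,0,0,0,1,0.03,0,0,0,0,0,1,0.03,0,0,0,0,0,1,0.03,0,0,0,0,0,1,0.03,0,0,0,0,0,1]'
python3 - <<'E'
from mv import *
gow([457,-348,130],toolR([0,0,-1],[1,-.05,0]))
E
```

```text
t: 14.55
eef_pos: [488.1, -143.6, 195.9]
tcp_rot: [-1.401, 0.102, -1.568]
ft_force: [0.3, -0.1, -0.3]
opening: 0.229
t 14.55 tip [ 483.4 -146.4  223.4] F [ 0.3 -0.1 -0.3] open 0.229 q [-0.52  0.27  1.92  0.23  0.87 -0.65]
  turn [-9.55  2.54 -6.08] shift now-axes [212.8  66.2 -43.6] target-axes [205.7  93.9 -20.9]
```

```bash
python3 -m inch '[0.02,0,0,-4.7,1.2,-3,1,0.02,0,0,-4.7,1.2,-3,1,0.03,0.01,-0.004,0,0,0,1,0.03,0.015,-0.004,0,0,0,1,0.03,0.015,-0.004,0,0,0,1,0.03,0.015,-0.004,0,0,0,1,0.025,0.015,-0.003,0,0,0,1,0.02,0.015,0,0,0,0,1,0,0,0,0,0,0,1]'
python3 - <<'E'
from mv import *
gow([457,-348,90],toolR([0,0,-1],[1,-.05,0]))
r=env.read_camera("scene"); cv2.imwrite("pics/s9.png",cv2.resize(r["pixels"][65:245,180:420],None,fx=3,fy=3,interpolation=cv2.INTER_CUBIC))
E
```

```text
t: 15.45
eef_pos: [459.9, -347.7, 106.0]
tcp_rot: [-1.57, 0.003, -1.621]
ft_force: [0.2, 0.0, -0.1]
opening: 0.23
t 15.45 tip [ 459.8 -347.8  134. ] F [ 0.2  0.  -0.1] open 0.23 q [-0.76  0.52  1.77  0.    0.86 -0.72]
  turn [-0.05  0.   -0.17] shift now-axes [ 0.6 44.  -2.9] target-axes [ 0.4 44.  -2.8]
```

View pics/s9.png

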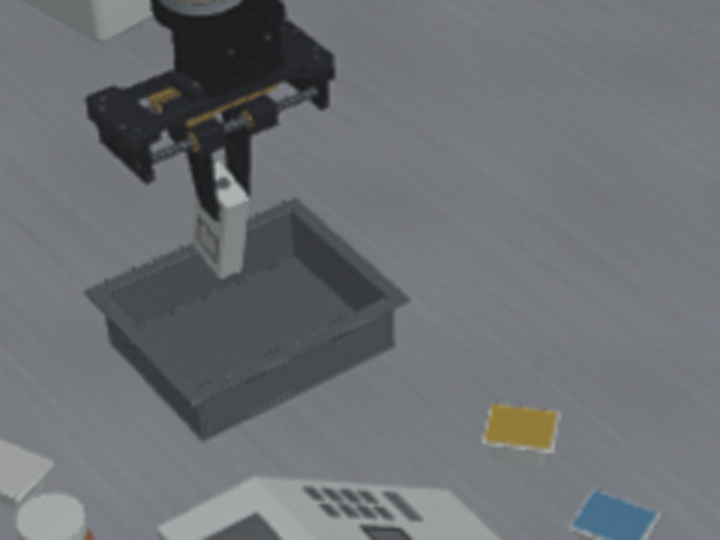

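```bash
python3 -m inch '[0,0.015,0,0,0,0,1,0,0.015,0,0,0,0,1,0,0.013,0,0,0,0,1,0,0.005,0,0,0,0,1,0,0,0,0,0,0,0,0,0,0,0,0,0,0,0,0,0,0,0,0,0,0,0,0,0,0,0,0,0,-0.01,0,0,0,0,0,0,-0.02,0,0,0,0,0]'
python3 -m inch '[0,-0.03,0,0,0,0,0,0,-0.03,0,0,0,0,0,0,-0.03,0,0,0,0,0,-0.03,-0.03,0,0,0,0,0]'
python3 - <<'E'
from mv import *
gow([452,311,140],toolR([0,0,-1],[np.cos(.215),-np.sin(.215),0]))
r=env.read_camera("scene"); cv2.imwrite("pics/s10.png",cv2.resize(r["pixels"][65:245,180:420],None,fx=3,fy=3,interpolation=cv2.INTER_CUBIC))
E
```

```text
t: 16.5
eef_pos: [459.9, -346.7, 91.7]
tcp_rot: [-1.569, -0.0, -1.62]
ft_force: [0.1, -0.7, 0.6]
opening: 0.502
t: 16.9
eef_pos: [461.3, -318.5, 213.6]
tcp_rot: [-1.567, -0.003, -1.622]
ft_force: [-0.2, 0.3, -0.6]
opening: 0.499
t 16.9 tip [ 461.2 -318.4  241.6] F [-0.2  0.3 -0.6] open 0.499 q [-0.72  0.37  1.69  0.    1.08 -0.67]
  turn [-0.24  9.37  0.16] shift now-axes [-628.5   99.5  -42.1] target-axes [-613.   101.6 -143.4]
```

View pics/s10.png

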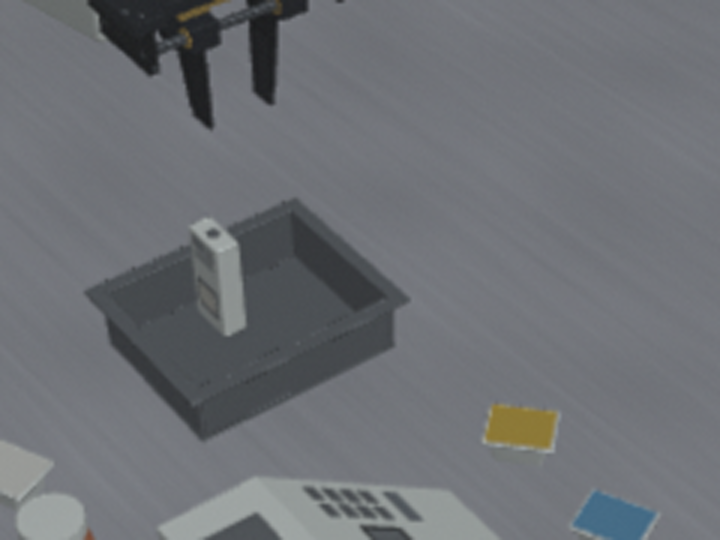

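Run:
```python
from mv import *
s=dict(np.load("scene0.npz"));print(zpl(s,[(250.7,142.7)],96))
R=toolR([0,0,-1],[1,-.05,0]);gow([505,-352,140],R);
```

```text
[[ 461.64646792 -364.83089998   96.        ]]
t 16.95 tip [ 462.1 -314.3  246.3] F [3. 2. 4.] open 0.499 q [-0.72  0.36  1.69  0.    1.08 -0.67]
  turn [-0.46  0.02  0.27] shift now-axes [ 34.8 106.8  43.6] target-axes [ 35.3 106.3  44.5]
```

```bash
python3 -m inch '[0.015,0,0.015,0,0,0,1,0.015,0,0.015,0,0,0,1,0.013,0.03,0.015,0,0,0,1,0,0.03,0,0,0,0,1,0,0.03,0,0,0,0,1,0,0.03,0,0,0,0,1,0,0.03,0,0,0,0,1,0,0.01,0,0,0,0,1,0,0,0,0,0,0,1]'
python3 - <<'E'
from mv import *
R=toolR([0,0,-1],[1,-.05,0]);gow([470,-360,82],R);
E
```

```text
t: 17.85
eef_pos: [504.4, -362.0, 51.3]
tcp_rot: [-1.569, -0.001, -1.62]
ft_force: [0.0, 0.1, 0.5]
opening: 0.005
t 17.85 tip [ 504.3 -362.    79.3] F [0.  0.1 0.5] open 0.005 q [-0.73  0.64  1.7   0.    0.8  -0.68]
  turn [-0.08  0.05  0.03] shift now-axes [ -0.3  -2.8 -34.4] target-axes [ -0.3  -2.7 -34.4]
```

Finger face ends 12 mm ahead of centre; cartridge face at about x=472. Push to tip centre ≈ 462.

```bash
python3 -m inch '[0,0,-0.012,0,0,0,1,0,0,-0.008,0,0,0,1,0,0,-0.007,0,0,0,1,0,0,-0.007,0,0,0,1,0,0,-0.007,0,0,0,1,0,0,-0.006,0,0,0,1,0,-0.015,0,0,0,0,1,0,-0.03,0,0,0,0,1,0,-0.03,0,0,0,0,0,0,-0.03,0,0,0,0,0]'
python3 - <<'E'
from mv import *
gow([452,311,150],toolR([0,0,-1],[np.cos(.215),-np.sin(.215),0]))
r=env.read_camera("scene"); cv2.imwrite("pics/s11.png",cv2.resize(r["pixels"][65:245,180:420],None,fx=3,fy=3,interpolation=cv2.INTER_CUBIC))
E
```

```text
t: 18.85
eef_pos: [457.1, -359.6, 157.7]
tcp_rot: [-1.568, -0.001, -1.62]
ft_force: [-0.4, 0.3, 0.2]
opening: 0.117
t 18.85 tip [ 457.  -359.6  185.7] F [-0.4  0.3  0.2] open 0.117 q [-0.78  0.46  1.7   0.    0.98 -0.73]
  turn [-0.15  9.5   0.07] shift now-axes [-669.6   34.6  -38.1] target-axes [-654.1   35.7 -148. ]
```

View pics/s11.png

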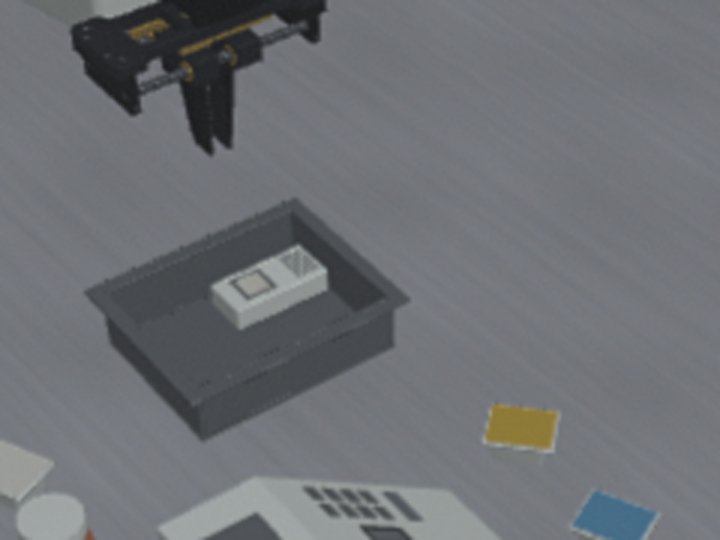

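```bash
python3 -m inch '[0,-0.04,0,0,0,0,0,-0.03,-0.03,0,0,0,0,0,-0.045,0,0,0,0,0,0,-0.045,0,0,0,0,0,0,-0.045,0,0,0,0,0,0,-0.045,0,0,0,0,0,0,-0.045,0,0,0,0,0,0,-0.045,0,0,0,0,0,0,-0.045,0,0,0,0,0,0,-0.045,0,0,0,0,0,0]'
python3 -m inch '[-0.045,0,-0.008,0,1,0,0,-0.045,0,-0.008,0,1,0,0,-0.045,0,-0.008,0,1,0,0,-0.045,0,-0.008,0,1,0,0,-0.045,0,-0.008,0,1,0,0,0,0,0,0,4.5,0,0]'
cat >> mv.py <<'E'
def rackR(yaw=-12.3,L=15):
    y=np.radians(yaw);return toolR([0,0,-1],[np.cos(y),np.sin(y),0])@Rn.from_euler("z",L,degrees=True).as_matrix()
E
python3 - <<'E'
from mv import *
gow([452,311,200],rackR())
E
```

```text
t: 19.9
eef_pos: [476.0, 31.6, 226.0]
tcp_rot: [-1.568, -0.002, -1.62]
ft_force: [0.7, 0.2, 0.4]
opening: 0.503
t: 20.5
eef_pos: [454.6, 261.4, 225.1]
tcp_rot: [-1.568, -0.001, -1.783]
ft_force: [0.3, -0.5, -0.7]
opening: 0.5
t 20.5 tip [454.5 261.4 253.1] F [ 0.3 -0.5 -0.7] open 0.5 q [ 0.4   0.31  1.75 -0.    1.08  0.61]
  turn [-0.14  0.19 15.03] shift now-axes [-55.2  52.1 -13.1] target-axes [-39.8  64.6 -13.1]
```

Run:
```python
from mv import *
r=env.read_camera("wrist"); cv2.imwrite("pics/w12.png",r["pixels"]);np.savez("w12.npz",**r)
P,Q,s=now();print(P,r["t"])
```

```text
[454.72370806 259.53789616 225.01544902] [-390.60783381  302.46634077  512.75738685]
```

View pics/w12.png

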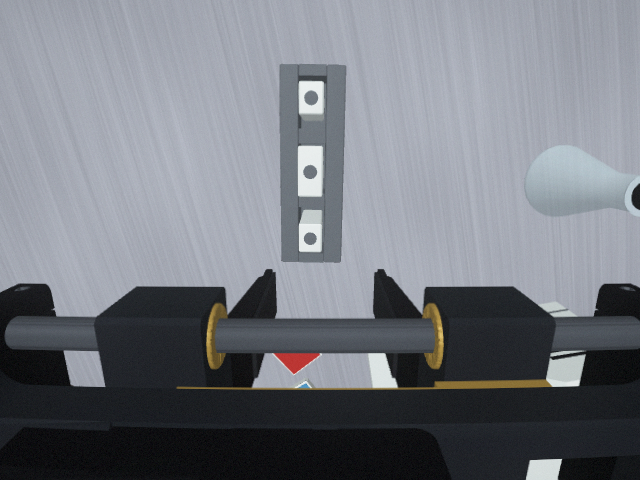

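Run:
```python
from mv import *
r=dict(np.load("w12.npz"));P,Q,_=now()
g=cv2.cvtColor(r["pixels"],cv2.COLOR_BGR2GRAY)
m=(g>195).astype(np.uint8);m[:, :270]=0;m[:,350:]=0;m[:60]=0;m[265:]=0
k,l,st,c=cv2.connectedComponentsWithStats(m)
for i in range(1,k):
    if st[i][4]<100: continue
    rc=cv2.minAreaRect(np.argwhere(l==i)[:,::-1].astype(np.float32));bx=cv2.boxPoints(rc)
    z=98 if 140<c[i][1]<200 else 86
    w=zpl(r,bx,z);print(st[i],c[i],w.mean(0).round(1),[np.linalg.norm(w[j]-w[j-1]).round(1) for j in range(4)],[np.degrees(np.arctan2(*(w[j]-w[j-1])[[1,0]])).round(1) for j in range(4)])
    print("  dot-based centre",zpl(r,[c[i]],z).round(1))
print(P,zpl(r,[(311,97.5),(310,171.5),(310.5,238.5)],98))
```

```text
[299  81  25  33 626] [310.64217252  96.73322684] [467.  370.5  86. ] [np.float64(26.1), np.float64(20.3), np.float64(26.1), np.float64(20.7)] [np.float64(77.1), np.float64(-12.2), np.float64(-102.2), np.float64(167.8)]
  dot-based centre [[466.8 370.8  86. ]]
[ 298  146   25   50 1052] [309.65874525 170.13403042] [453.2 310.4  98. ] [np.float64(41.6), np.float64(20.3), np.float64(41.6), np.float64(20.9)] [np.float64(77.0), np.float64(-12.2), np.float64(-102.2), np.float64(167.8)]
  dot-based centre [[453.  311.1  98. ]]
[299 210  23  42 756] [310.05687831 229.99338624] [440.6 256.4  86. ] [np.float64(38.9), np.float64(20.1), np.float64(38.9), np.float64(20.6)] [np.float64(76.9), np.float64(-12.1), np.float64(-102.2), np.float64(167.9)]
  dot-based centre [[440.8 257.1  86. ]]
[454.72370806 259.53789616 225.01544902] [[467.03027908 368.67940204  98.        ]
 [453.05269902 309.89947513  98.        ]
 [440.50900658 251.90523008  98.        ]]
```

```bash
python3 -m inch '[0,0.01,-0.003,0,0,5,0,-0.01,0.01,-0.003,0,0,5,0,-0.015,0.01,-0.003,0,0,5,0,-0.015,0.02,-0.003,0,0,0,0,0,0.02,0,0,0,0,0]'
python3 - <<'E'
from mv import *
gow([454.1,315.4,110],rackR(-12.2))
E
```

```text
t: 21.05
eef_pos: [455.6, 310.8, 164.3]
tcp_rot: [-1.566, 0.262, -1.784]
ft_force: [0.5, 1.1, 0.0]
opening: 0.497
t 21.05 tip [453.9 303.7 191.4] F [0.5 1.1 0. ] open 0.497 q [0.36 0.35 1.91 0.32 0.76 0.36]
  turn [-0.3  -0.04  0.01] shift now-axes [10.  81.6 -2.8] target-axes [10.  81.6 -2.4]
```

```bash
python3 -m inch '[0.003,0.02,-0.0024,-0.3,0,0,0,0.003,0.02,0,0,0,0,0,0.004,0.02,0,0,0,0,0,0,0.01,0,0,0,0,0,0,0,0,0,0,0,0,0,0,0,0,0,0,0]'
python3 - <<'E'
from mv import *
gow([454.1,315.4,75],rackR(-12.2))
r=env.read_camera("scene"); cv2.imwrite("pics/s13.png",cv2.resize(r["pixels"][240:400,390:550],None,fx=4,fy=4,interpolation=cv2.INTER_CUBIC))
r=env.read_camera("wrist"); cv2.imwrite("pics/w13.png",r["pixels"][100:400])
E
```

```text
t: 21.65
eef_pos: [454.8, 319.4, 94.6]
tcp_rot: [-1.572, 0.261, -1.785]
ft_force: [-0.3, 1.3, -0.1]
opening: 0.498
t 21.65 tip [453.3 312.3 121.7] F [-0.3  1.3 -0.1] open 0.498 q [0.38 0.46 1.97 0.39 0.61 0.28]
  turn [ 0.08 -0.05  0.06] shift now-axes [ 8.9 45.9  0.3] target-axes [ 9.  45.9  0.2]
```

View pics/s13.png

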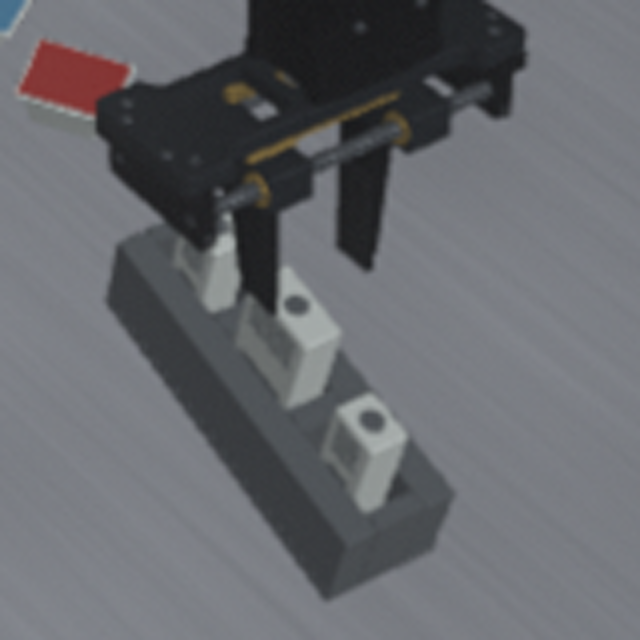

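View pics/w13.png

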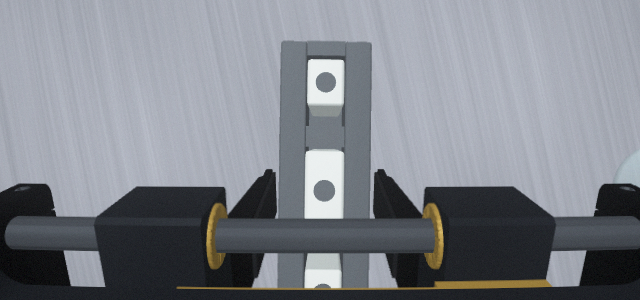

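```bash
python3 -m inch '[0.003,0.012,0,0,0,0,0,0.003,0.012,0,0,0,0,0,0.003,0.012,0,0,0,0,0,0,0.007,0,0,0,0,0,0,0.003,0,0,0,0,0,0,0,0,0,0,0,0]'
python3 - <<'E'
from mv import *
gow([454.1,315.4,75],rackR(-12.2))
E
```

```text
t: 22.35
eef_pos: [454.9, 322.7, 46.7]
tcp_rot: [-1.574, 0.26, -1.785]
ft_force: [0.0, -0.8, 0.7]
opening: 0.501
t 22.35 tip [453.4 315.6  73.8] F [ 0.  -0.8  0.7] open 0.501 q [0.38 0.54 2.   0.46 0.5  0.2 ]
  turn [ 0.15 -0.07  0.1 ] shift now-axes [-0.3 -1.2  0.8] target-axes [-0.3 -1.2  0.8]
```

```bash
python3 -m inch '[0,-0.001,0.0005,0,0,0,1,0,0,0,0,0,0,1,0,0,0,0,0,0,1,0,0,0,0,0,0,1,0,0,0,0,0,0,1,0,0,0,0,0,0,1,0,0,0,0,0,0,1]'
python3 - <<'E'
from mv import *
gow([454.1,315.4,175],rackR(-12.2))
E
```

```text
t: 23.05
eef_pos: [455.6, 322.3, 48.5]
tcp_rot: [-1.573, 0.261, -1.785]
ft_force: [-0.6, -0.5, 4.1]
opening: 0.227
t 23.05 tip [454.1 315.2  75.6] F [-0.6 -0.5  4.1] open 0.227 q [0.38 0.54 2.   0.46 0.51 0.2 ]
  turn [ 0.09 -0.06  0.05] shift now-axes [-25.8 -96.   -0.1] target-axes [-25.9 -96.    0. ]
```

```bash
python3 -m inch '[-0.0013,-0.0048,0,0,0,0,1,-0.0026,-0.0097,0,0,0,0,1,-0.0026,-0.0097,0,0,0,0,1,-0.0026,-0.0097,0,0,0,0,1,-0.0026,-0.0097,0,0,0,0,1,-0.0052,-0.0194,0,0,0,0,1,-0.0052,-0.0194,0,0,0,0,1,-0.0052,-0.0194,0,0,0,0,1,-0.0052,-0.0194,0,0,0,0,1,-0.0052,-0.0194,0,0,0,0,1]'
python3 - <<'E'
from mv import *
go(-0.2,5,120)
r=env.read_camera("scene"); cv2.imwrite("pics/s14.png",cv2.resize(r["pixels"][200:400,370:570],None,fx=3,fy=3,interpolation=cv2.INTER_CUBIC))
E
```

```text
t: 24.05
eef_pos: [455.6, 322.2, 195.4]
tcp_rot: [-1.572, 0.261, -1.785]
ft_force: [-0.5, 0.1, -0.6]
opening: 0.231
t 24.05 tip bay [-37.4 297.5 168.7] F bay [-0.8  0.  -0.2] open 0.231 q [0.38 0.32 1.85 0.29 0.84 0.41]
  turn [ 31.51 -17.7    2.89] shift now-axes [271.  -58.3 118.9] target-axes [296.1 -24.5  51.8]
```

View pics/s14.png

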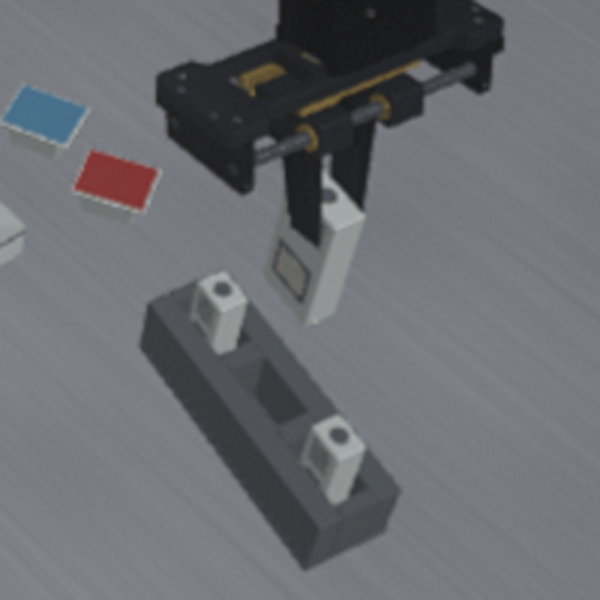

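```bash
python3 -m inch '[0.02,-0.01,0,3.9,-2.2,0.35,1,0.02,-0.01,0,3.9,-2.2,0.35,1,0.02,-0.01,0,3.9,-2.2,0.35,1,0.02,-0.01,0,3.9,-2.2,0.35,1,0.02,-0.01,0,3.9,-2.2,0.35,1,0.02,0,0,3.9,-2.2,0.35,1,0.02,0,0,3.9,-2.2,0.35,1,0.02,0,0,3.9,-2.2,0.35,1,0,0,0,0,0,0,1]'
python3 - <<'E'
from mv import *
go(-0.2,5,120)
E
```

```text
t: 25.0
eef_pos: [433.2, 178.6, 205.1]
tcp_rot: [-1.02, 0.242, -1.496]
ft_force: [0.6, 0.2, -0.6]
opening: 0.228
t 25.0 tip bay [-56.7 152.5 189.3] F bay [ 0.2  0.2 -0.9] open 0.228 q [ 0.14  0.07  2.31  0.76  0.25 -0.56]
  turn [ 4.07 -2.11 -0.58] shift now-axes [158.7  22.7  66.2] target-axes [160.7  28.8  58.5]
```

```bash
python3 -m inch '[0.02,0,0.01,2,-1,-0.3,1,0.025,0,0.01,2,-1,-0.3,1,0.025,0,0.01,0,0,0,1,0.025,0,0.01,0,0,0,1,0.025,0,0.01,0,0,0,1,0.02,0,0.008,0,0,0,1,0.015,0,0,0,0,0,1,0.005,0,0,0,0,0,1,0,0,0,0,0,0,1]'
python3 - <<'E'
from mv import *
go(-0.2,5,120)
E
```

```text
t: 25.9
eef_pos: [491.7, 32.1, 200.6]
tcp_rot: [-0.965, 0.224, -1.478]
ft_force: [-0.7, 0.1, -0.1]
opening: 0.235
t 25.9 tip bay [ -6.5   9.4 147.8] F bay [-0.6  0.   0.3] open 0.235 q [-0.32  0.14  2.28  1.11  0.46 -1.3 ]
  turn [ 1.15 -0.67 -0.25] shift now-axes [11.6 25.6  7.5] target-axes [11.6 25.8  6.8]
```

```bash
python3 -m inch '[0.006,0.01,0.0035,1.1,-0.7,-0.2,1,0.0056,0.01,0.0033,0,0,0,1,0,0.0055,0,0,0,0,1,0,0,0,0,0,0,1,0,0,0,0,0,0,1]'
python3 - <<'E'
from mv import *
go(-0.2,5,80)
for n in("scene","wrist","top"):
    r=env.read_camera(n); np.savez(n+"15.npz",**r)
    if n=="scene": cv2.imwrite("pics/s15.png",cv2.resize(r["pixels"][155:305,250:400],None,fx=4,fy=4,interpolation=cv2.INTER_CUBIC))
    if n=="wrist": cv2.imwrite("pics/w15.png",r["pixels"][:400])
E
```

```text
t: 26.4
eef_pos: [512.4, 27.3, 182.0]
tcp_rot: [-0.943, 0.214, -1.467]
ft_force: [-1.4, -0.8, -0.1]
opening: 0.228
t 26.4 tip bay [ -0.6   5.8 120.6] F bay [-1.2 -0.9  0.7] open 0.228 q [-0.31  0.21  2.28  1.29  0.42 -1.5 ]
  turn [ 0.01  0.15 -0.11] shift now-axes [11.4 39.   0.4] target-axes [11.3 39.   0.4]
```

View pics/s15.png

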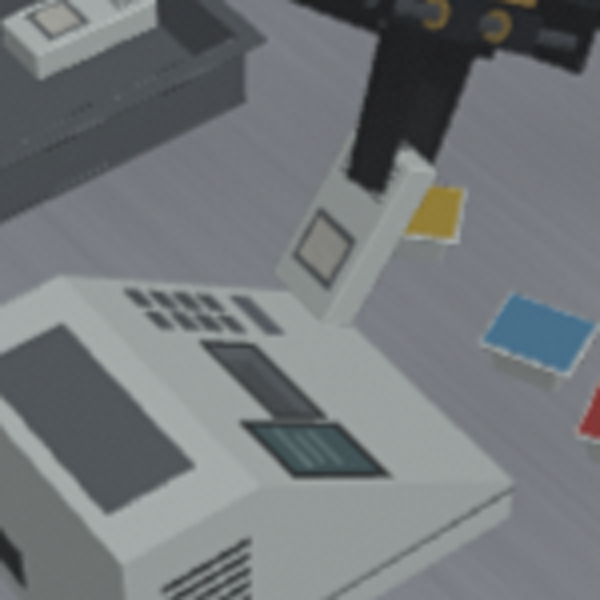

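View pics/w15.png

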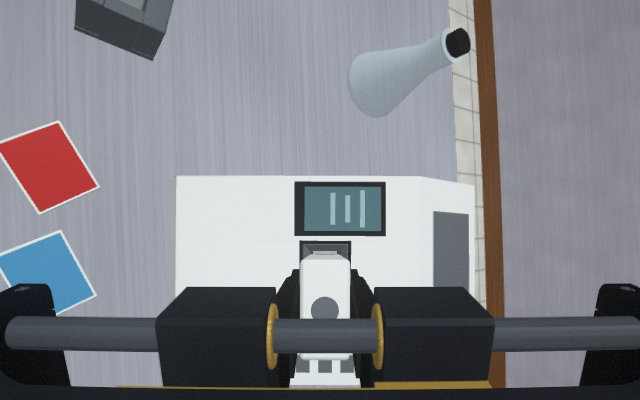

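Run:
```python
from mv import *
r=dict(np.load("wrist15.npz"))
def pj(r,X):
    return cv2.projectPoints(np.array(X,float).reshape(-1,1,3),cv2.Rodrigues(r["R"])[0],r["t"],r["mtx"],np.array([float(r["k1"]),0,0,0]))[0].reshape(-1,2)
T,Q,_=tip();tb=B.T@(T-M);print(tb)
c=lambda x,y,n:M+B@np.array([tb[0]+x,tb[1]-5+y,tb[2]+n])
for n in(23.3,-68.7): print(n,pj(r,[c(-11,22,n),c(11,22,n),c(0,0,n),c(11,20,n)]))
im=r["pixels"][235:345,280:370];cv2.imwrite("pics/w15c.png",cv2.resize(im,None,fx=5,fy=5,interpolation=cv2.INTER_CUBIC))
```

```text
[ -0.28508108   5.35638658 120.68923877]
23.3 [[298.82488515 257.99212581]
 [350.66949675 258.13247862]
 [324.60691453 309.94856178]
 [350.65981467 262.84769   ]]
-68.7 [[308.21085596 253.57755059]
 [341.0146417  253.66651564]
 [324.52381882 286.45456011]
 [341.00797279 256.64972582]]
```

View pics/w15c.png

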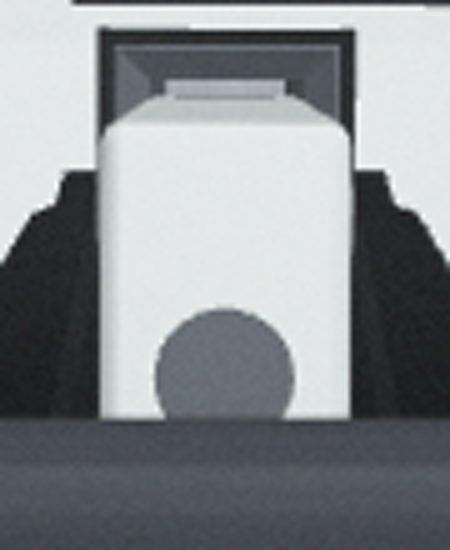

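```bash
python3 -m inch '[0.003,0.0096,0,0,0,0,1,0.0026,0.0096,0,0,0,0,1,0.0026,0.0096,0,0,0,0,1,0.0026,0.0096,0,0,0,0,1,0,0,0,0,0,0,1]'
python3 - <<'E'
from mv import *
go(-0.2,5,60)
E
```

```text
t: 27.05
eef_pos: [535.8, 24.9, 148.7]
tcp_rot: [-0.943, 0.214, -1.468]
ft_force: [-0.5, 0.1, -0.7]
opening: 0.226
t 27.05 tip bay [-0.5  4.6 79.9] F bay [-0.9  0.1 -0.3] open 0.226 q [-0.3   0.31  2.27  1.5   0.4  -1.72]
  turn [ 0.02  0.1  -0.07] shift now-axes [ 4.9 19.3  0.3] target-axes [ 4.8 19.3  0.3]
```

```bash
python3 -m inch '[0.0012,0.0049,0.0003,0,0,0,1,0.0013,0.0049,0,0,0,0,1,0.0013,0.0049,0,0,0,0,1,0,0,0,0,0,0,1]';python3 -m inch '[0.0013,0.0049,0,0,0,0,1,0.0013,0.0049,0,0,0,0,1,0,0,0,0,0,0,1]'
python3 - <<'E'
from mv import *
go(-0.2,5,60)
E
```

```text
t: 27.45
eef_pos: [544.7, 24.6, 136.6]
tcp_rot: [-0.943, 0.213, -1.468]
ft_force: [-0.1, 0.0, -1.5]
opening: 0.229
t: 27.75
eef_pos: [550.6, 24.3, 128.1]
tcp_rot: [-0.943, 0.213, -1.468]
ft_force: [0.6, -0.1, -1.1]
opening: 0.23
t 27.75 tip bay [-0.1  4.8 54.5] F bay [-0.1 -0.1 -1.3] open 0.23 q [-0.29  0.37  2.26  1.63  0.39 -1.85]
  turn [ 0.01  0.11 -0.07] shift now-axes [-1.6 -5.3 -0.1] target-axes [-1.6 -5.3 -0.1]
```

```bash
python3 -m inch '[0.0013,0.0049,0,0,0,0,1,0.0013,0.0049,0,0,0,0,1,0.0013,0.0049,0,0,0,0,1,0.0013,0.0049,0,0,0,0,1,0,0,0,0,0,0,1]';python3 -m inch '[0.0013,0.0049,0,0,0,0,1,0.0013,0.0049,0,0,0,0,1,0.0013,0.0049,0,0,0,0,1,0.0013,0.0049,0,0,0,0,1,0,0,0,0,0,0,1]'
python3 - <<'E'
from mv import *
go(-0.2,5,8.7)
E
```

```text
t: 28.25
eef_pos: [562.3, 23.8, 111.4]
tcp_rot: [-0.943, 0.213, -1.468]
ft_force: [0.6, 0.0, -0.6]
opening: 0.228
t: 28.75
eef_pos: [573.9, 23.2, 94.8]
tcp_rot: [-0.943, 0.213, -1.468]
ft_force: [0.7, -0.2, -1.7]
opening: 0.23
t 28.75 tip bay [-0.1  4.9 13.9] F bay [-0.4 -0.1 -1.8] open 0.23 q [-0.28  0.46  2.23  1.81  0.4  -2.03]
  turn [ 0.01  0.11 -0.07] shift now-axes [ 1.3  5.  -0.1] target-axes [ 1.3  5.  -0.1]
```

```bash
python3 -m inch '[0.0007,0.0025,0,0,0,0,1,0.0007,0.0025,0,0,0,0,1,0,0,0,0,0,0,1]'; python3 -m inch '[0,0,0,0,0,0,0,0,0,0,0,0,0,0,0,0,0,0,0,0,0,0,0,0,0,0,0,0]'
python3 - <<'E'
from mv import *
go(-0.2,5,60)
r=env.read_camera("scene"); cv2.imwrite("pics/s16.png",cv2.resize(r["pixels"][205:325,240:400],None,fx=5,fy=5,interpolation=cv2.INTER_CUBIC))
E
```

```text
t: 29.05
eef_pos: [576.8, 23.1, 91.2]
tcp_rot: [-0.942, 0.213, -1.468]
ft_force: [-0.4, 0.1, 1.4]
opening: 0.228
t: 29.45
eef_pos: [576.7, 23.0, 91.3]
tcp_rot: [-0.942, 0.213, -1.468]
ft_force: [0.2, -0.3, 0.3]
opening: 0.479
t 29.45 tip bay [0.2 4.9 9.4] F bay [ 0.4 -0.3  0.1] open 0.479 q [-0.27  0.47  2.23  1.83  0.4  -2.05]
  turn [-0.04  0.13 -0.06] shift now-axes [-13.2 -48.9  -0.4] target-axes [-13.2 -48.9  -0.4]
```

View pics/s16.png

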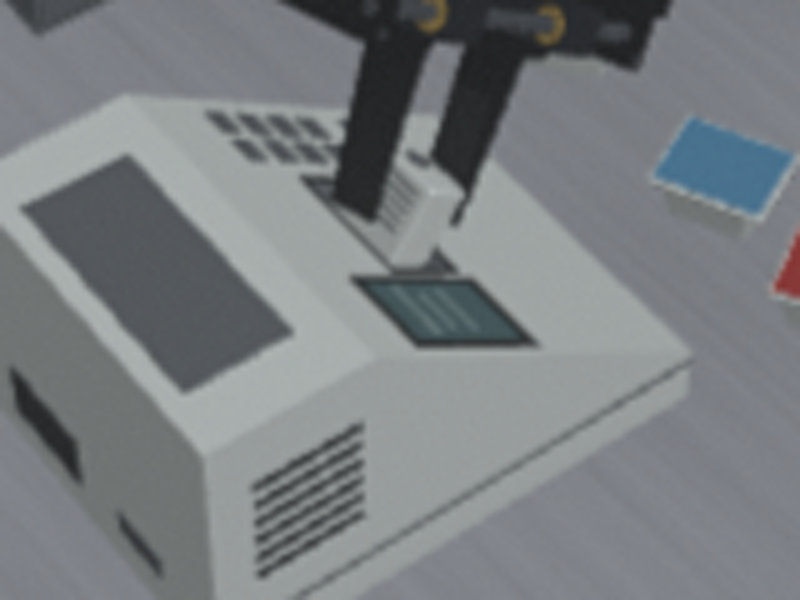

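```bash
python3 -m inch '[-0.0013,-0.005,0,0,0,0,0,-0.0026,-0.0097,0,0,0,0,0,-0.0026,-0.0097,0,0,0,0,0,-0.0026,-0.0097,0,0,0,0,1,-0.003,-0.0097,0,0,0,0,1,-0.003,0,0,0,0,0,1,0,0,0,0,0,0,1,0,0,0,0,0,0,1,0,0,0,0,0,0,1]'
python3 - <<'E'
from mv import *
go(-0.8,7,38)
E
```

```text
t: 30.4
eef_pos: [550.4, 27.7, 128.7]
tcp_rot: [-0.943, 0.213, -1.468]
ft_force: [0.1, 0.4, -0.2]
opening: 0.051
t 30.4 tip bay [-0.1  8.2 55.2] F bay [-0.1  0.4 -0.2] open 0.051 q [-0.28  0.37  2.26  1.64  0.39 -1.85]
  turn [ 0.    0.12 -0.07] shift now-axes [ 5.6 16.3 -0.7] target-axes [ 5.6 16.3 -0.7]
```

```bash
python3 -m inch '[0.002,0.005,-0.0007,0,0,0,1,0.002,0.006,0,0,0,0,1,0.0014,0.0048,0,0,0,0,1,0,0,0,0,0,0,1,0.0008,0.003,0,0,0,0,1,0.0008,0.003,0,0,0,0,1,0.0008,0.003,0,0,0,0,1,0,0,0,0,0,0,1]'
python3 - <<'E'
from mv import *
go(-0.8,7,8)
E
```

```text
t: 31.2
eef_pos: [564.7, 25.8, 107.2]
tcp_rot: [-0.943, 0.213, -1.468]
ft_force: [-1.3, 0.7, 2.5]
opening: 0.0
t 31.2 tip bay [-0.7  7.1 29.3] F bay [0.3 0.6 2.9] open 0.0 q [-0.28  0.43  2.24  1.76  0.39 -1.98]
  turn [-0.02  0.13 -0.07] shift now-axes [ 5.6 20.6 -0.2] target-axes [ 5.6 20.6 -0.2]
```

```bash
python3 -m inch '[0.0008,0.003,0,0,0,0,1,0.0008,0.003,0,0,0,0,1,0.0008,0.003,0,0,0,0,1,0.0008,0.003,0,0,0,0,1,0.0008,0.003,0,0,0,0,1,0,0,0,0,0,0,1]';python3 -m inch '[0.0005,0.0019,0,0,0,0,1,0.0003,0.001,0,0,0,0,1,0,0,0,0,0,0,1]'
python3 - <<'E'
from mv import *
go(-0.8,7,8)
E
```

```text
t: 31.8
eef_pos: [573.7, 25.4, 94.4]
tcp_rot: [-0.943, 0.213, -1.468]
ft_force: [-1.3, 0.1, 3.2]
opening: 0.006
t: 32.1
eef_pos: [575.3, 25.3, 92.3]
tcp_rot: [-0.942, 0.213, -1.468]
ft_force: [-3.3, -0.5, 5.3]
opening: 0.005
t 32.1 tip bay [-0.5  7.1 11. ] F bay [ 0.3 -0.7  6.2] open 0.005 q [-0.27  0.47  2.23  1.84  0.4  -2.05]
  turn [-0.04  0.13 -0.07] shift now-axes [ 0.9  2.9 -0.3] target-axes [ 0.9  2.9 -0.3]
```

```bash
python3 -m inch '[0.0003,0.001,0,0,0,0,1,0.0003,0.001,0,0,0,0,1,0,0,0,0,0,0,1]';python3 -m inch '[0.0002,0.0007,0,0,0,0,1,0,0,0,0,0,0,1]';python3 -m inch '[0.0001,0.0005,0,0,0,0,1,0,0,0,0,0,0,1]'
python3 - <<'E'
from mv import *
go(-0.8,7,8)
E
```

```text
t: 32.4
eef_pos: [576.5, 25.2, 90.6]
tcp_rot: [-0.942, 0.213, -1.468]
ft_force: [-3.8, 0.5, 7.2]
opening: 0.006
t: 32.6
eef_pos: [576.8, 25.2, 90.2]
tcp_rot: [-0.942, 0.213, -1.468]
ft_force: [-5.9, -0.1, 8.8]
opening: 0.004
t: 32.8
eef_pos: [577.0, 25.3, 89.9]
tcp_rot: [-0.942, 0.213, -1.468]
ft_force: [-7.8, 0.2, 12.8]
opening: 0.002
t 32.8 tip bay [-0.5  7.2  8.1] F bay [ 0.9 -0.2 14.9] open 0.002 q [-0.27  0.48  2.23  1.85  0.4  -2.07]
  turn [-0.06  0.14 -0.09] shift now-axes [ 0.2  0.1 -0.3] target-axes [ 0.2  0.1 -0.3]
```

14.9 N at the expected stop depth (5.5 mm proud): full press. Retreat and look.

```bash
python3 -m inch '[-0.0003,-0.001,0,0,0,0,1,-0.0005,-0.002,0,0,0,0,1,-0.0008,-0.003,0,0,0,0,1,-0.0013,-0.005,0,0,0,0,1,-0.0026,-0.01,0,0,0,0,1,-0.0026,-0.01,0,0,0,0,1,-0.0052,-0.02,0,0,0,0,1,-0.0052,-0.02,0,0,0,0,1,0.01,-0.03,0,0,0,0,1,0.01,-0.03,0,0,0,0,1]'; python3 -m inch '[0.02,-0.02,0,0,0,0,1,0.02,0,0,0,0,0,1,0,0,0,0,0,0,1,0,0,0,0,0,0,1,0,0,0,0,0,0,1]';python3 - <<'E'
from mv import *
go(-0.8,7,8)
r=env.read_camera("scene"); cv2.imwrite("pics/s17.png",r["pixels"]);np.savez("s17.npz",**r)
cv2.imwrite("pics/s17c.png",cv2.resize(r["pixels"][205:325,240:400],None,fx=5,fy=5,interpolation=cv2.INTER_CUBIC))
r=env.read_camera("wrist"); cv2.imwrite("pics/w17.png",r["pixels"]);np.savez("w17.npz",**r)
r=env.read_camera("top"); cv2.imwrite("pics/t17.png",r["pixels"])
E
```

```text
t: 33.8
eef_pos: [501.8, -6.6, 193.2]
tcp_rot: [-0.944, 0.213, -1.468]
ft_force: [-0.0, -0.0, 0.4]
opening: 0.007
t: 34.3
eef_pos: [495.4, -49.3, 199.9]
tcp_rot: [-0.943, 0.214, -1.468]
ft_force: [-0.2, -0.6, 0.2]
opening: 0.005
t 34.3 tip bay [ -1.  -71.6 142.7] F bay [-0.  -0.6  0.2] open 0.005 q [-0.54  0.17  2.25  1.11  0.58 -1.49]
  turn [ 0.02  0.13 -0.1 ] shift now-axes [-40.7 150.5   0.4] target-axes [-41.  150.4   0.2]
```

View pics/s17c.png

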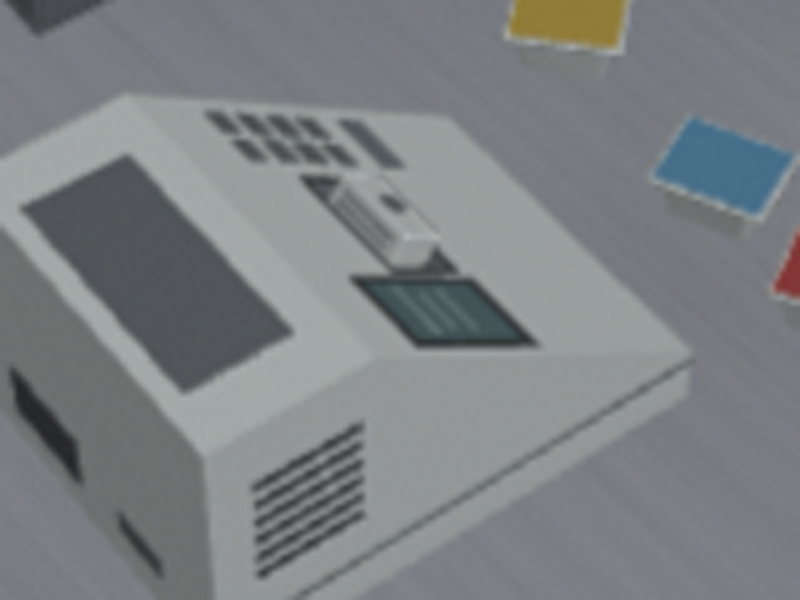

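View pics/s17.png

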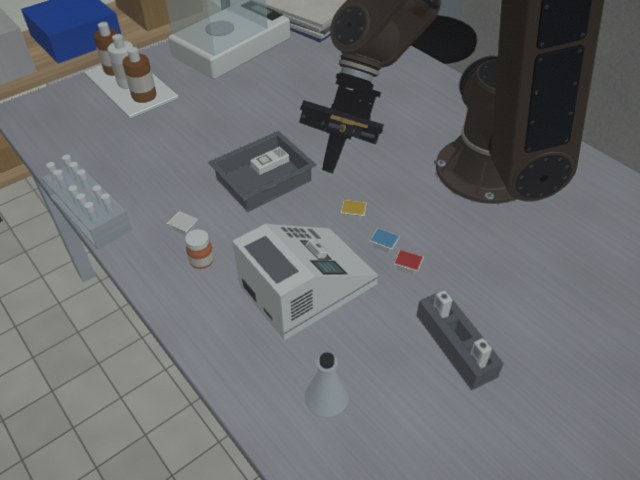

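View pics/w17.png

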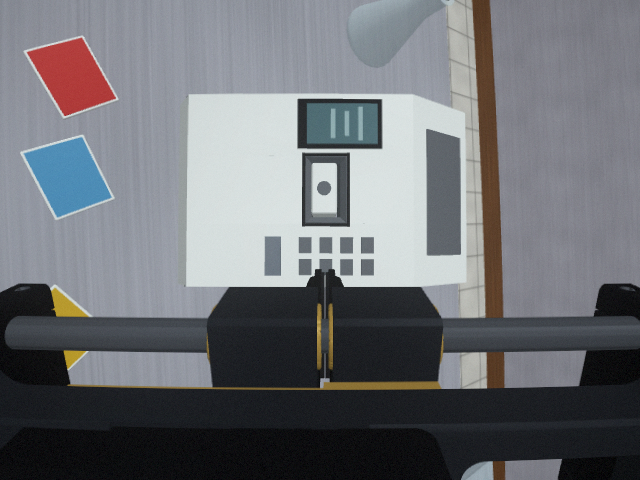

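Run:
```python
from mv import *
r=dict(np.load("w17.npz"));X=pts(r)
e=X[172:182,318:332].reshape(-1,3)@N; s=X[160:220,285:299].reshape(-1,3)@N
print("end proud of slope",np.median(e)-np.median(s), "held before press:", end=" ")
r=dict(np.load("w2.npz"));X=pts(r);print(np.median(X[152:162,320:334].reshape(-1,3)@N)-np.median(X[140:200,288:304].reshape(-1,3)@N))
print(env.job_done())
```

```text
end proud of slope 10.380141463695168 held before press: 10.320351561850543
the job is handed in; nothing more can be done
None
```

The job is done and handed in at about 34 s: the used cartridge is in the bin and the fresh one is held in the bay.

- **Used cartridge:** I pressed it to the stop at 15.5 N and it sprang out. I pulled it out and dropped it in the bin, where it landed standing up. I tipped it over with the closed fingers, and it now lies flat inside.
- **Fresh cartridge:** I took the 44 mm one from the middle pocket, slid it in with almost no side force and pressed it to the stop at 14.9 N.

**Last checks:**
- After I let go, the fresh cartridge's outer end measured 10.4 mm proud of the slope. The used one read 10.3 mm when held at the start, so the catch is holding.
- In the final picture both narrow cartridges are still in the rack, and the bystanders I could see look undisturbed. I checked those by eye only.
- The gripper was well clear of everything.

**What did not go as expected:**
- **Fingertip offset:** the cameras and first contact put the real fingertips about 28 mm behind the reported TCP. I corrected for this throughout.
- **Wrist limit:** joint 5 reached its lower limit when the tool lined up with the bay. I gripped and pressed with the hand leaning 15 degrees sideways instead.

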